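# Close one round at the chess club and start the next

### The job

The round is over: first turn the round timer's black knob so that its pointer stands on the blue stop mark. Then slide every yellow board-number plate that is there up out of the slotted rack and file them standing up, bottom edge down on the floor, in the compartments of the walnut box, with the timer still on the stop mark. Only after that, turn the knob until the pointer stands on the red mark, and last of all press the desk bell's plunger right down to call the players; leave the mug, the king and the rook undisturbed.

Things in the scene. Friction and masses are not known exactly. Their poses are not given: they have to be found in the camera images.
- timer: Round timer, fixed to the table: grey drum of radius 68 mm and height 40 mm with a white dial on top, tick marks round its edge, and a black knob in the middle. Origin at the centre of its underside, z up. Its yaw varies
- timer_knob (a joint): Angle of the timer's knob about the drum's vertical axis, rad, 0 to 5.5, growing clockwise seen from above. It turns easily both ways (friction about 0.06 N m) and stays where it is left. At 0 the pointer points along the timer's +x axis, at value q it points along the timer's direction at angle -q from +x
- knob_top (a point): Centre of the top of the knob's grip bar, 83 mm above the table, on the drum's axis. The grip bar is 56 mm long (along the pointer), 14 mm wide and 36 mm high and stands, from 47 to 83 mm above the table, on a disc of radius 34 mm whose top is 49 mm above the table; a white stripe on the bar's top lies on the pointer's half
- pointer_tip (a point): Point of the knob's thin black pointer, 50 mm out from the axis; it turns with the knob just above the dial
- stop_mark (a point): The blue mark on the dial (21 mm long, 6 mm wide, radial), the stop position: this point lies 50 mm out from the axis, where the pointer's tip stands when set to it; in the timer's frame it lies at knob angle 0.4
- red_mark (a point): The red mark on the dial (same size), the time for the next round; its place round the dial differs each time and it cannot be shifted by hand. This point lies 50 mm out from the axis, where the pointer's tip stands when set to it. Knob angles 1.9 to 3.4
- rack: Pale wooden rack, fixed to the table, 100 mm (x) by 204 mm (y) by 40 mm high, with four slots side by side at y = -84, -28, 28 and 84 mm (slots 1 to 4), each 30 mm deep (floor 10 mm above the table), 11 mm wide (y) and 74 mm long (x). Origin at the centre of its underside
- box: Open walnut box, 0.95 kg, standing loose on the table, 106 mm (x) by 194 mm (y) by 50 mm high, with a brass latch on its -x side and four compartments side by side along its y. Origin at the centre of its underside
- cell1 (a point): Centre of the floor of a compartment of the box, 6 mm above the table; the compartment is 22 mm wide (box y), 90 mm long (box x) and 44 mm deep; neighbouring ones are 52 mm apart
- cell2 (a point): Centre of the floor of a compartment of the box, 6 mm above the table; the compartment is 22 mm wide (box y), 90 mm long (box x) and 44 mm deep; neighbouring ones are 52 mm apart
- cell3 (a point): Centre of the floor of a compartment of the box, 6 mm above the table; the compartment is 22 mm wide (box y), 90 mm long (box x) and 44 mm deep; neighbouring ones are 52 mm apart
- cell4 (a point): Centre of the floor of a compartment of the box, 6 mm above the table; the compartment is 22 mm wide (box y), 90 mm long (box x) and 44 mm deep; neighbouring ones are 52 mm apart
- plate1: Yellow board-number plate with 1 black pip on each face, 70 mm wide (its x), 8 mm thick (its y), 90 mm high (its z), about 60 g; may be absent. Origin at the middle of its lower edge. It starts upright in slot 1, showing 60 mm above the rack. Standing in the box it is free to lean a little
- plate2: Yellow board-number plate with 2 black pips on each face, 70 mm wide (its x), 8 mm thick (its y), 90 mm high (its z), about 60 g; may be absent. Origin at the middle of its lower edge. It starts upright in slot 2, showing 60 mm above the rack. Standing in the box it is free to lean a little
- plate3: Yellow board-number plate with 3 black pips on each face, 70 mm wide (its x), 8 mm thick (its y), 90 mm high (its z), about 60 g; may be absent. Origin at the middle of its lower edge. It starts upright in slot 3, showing 60 mm above the rack. Standing in the box it is free to lean a little
- plate4: Yellow board-number plate with 4 black pips on each face, 70 mm wide (its x), 8 mm thick (its y), 90 mm high (its z), about 60 g; may be absent. Origin at the middle of its lower edge. It starts upright in slot 4, showing 60 mm above the rack. Standing in the box it is free to lean a little
- plunger (a joint): Travel of the bell's plunger, m, 0 at rest and 0.008 fully down; spring, about 1 N to start and 4 N fully down
- plunger_top (a point): Centre of the top of the bell's plunger button (brass, radius 12 mm), 68 mm above the table at rest. The chrome desk bell below it, fixed to the table, has a dome up to 47 mm high and a base of radius 44 mm
- mug: Cream porcelain mug, 92 mm high, rim radius 40 mm; bystander. Origin at the centre of its underside
- king: Boxwood king, 97 mm high, base radius 19 mm; bystander. Origin at the centre of its underside
- rook: Ebonised rook, 64 mm high, base radius 18 mm; bystander. Origin at the centre of its underside

How it is judged:
On the way, in this order (a step that is already met when the one before it is completed fails the run):
1. the timer's pointer has been turned to the blue stop mark and stays there (horizontal distance between pointer_tip and stop_mark below 0.006 m and velocity of joint timer_knob between -0.3 and 0.3 rad/s), for 0.5 s.
2. every plate present stands in the box, the pointer still on the stop mark (x of plate1 in the frame of box between -0.035 and 0.035 m and y of plate1 in the frame of box between -0.095 and 0.095 m and z of each of plate1, plate2, plate3, plate4 in the frame of box below 0.016 m and angle between each of plate1, plate2, plate3, plate4's own z axis and vertical below 0.5 rad and x of plate2 in the frame of box between -0.035 and 0.035 m and y of plate2 in the frame of box between -0.095 and 0.095 m and x of plate3 in the frame of box between -0.035 and 0.035 m and y of plate3 in the frame of box between -0.095 and 0.095 m and x of plate4 in the frame of box between -0.035 and 0.035 m and y of plate4 in the frame of box between -0.095 and 0.095 m and horizontal distance between pointer_tip and stop_mark below 0.006 m), for 0.3 s.
3. the pointer has been turned to the red mark, the plates still in the box (x of plate1 in the frame of box between -0.035 and 0.035 m and y of plate1 in the frame of box between -0.095 and 0.095 m and z of each of plate1, plate2, plate3, plate4 in the frame of box below 0.016 m and angle between each of plate1, plate2, plate3, plate4's own z axis and vertical below 0.5 rad and x of plate2 in the frame of box between -0.035 and 0.035 m and y of plate2 in the frame of box between -0.095 and 0.095 m and x of plate3 in the frame of box between -0.035 and 0.035 m and y of plate3 in the frame of box between -0.095 and 0.095 m and x of plate4 in the frame of box between -0.035 and 0.035 m and y of plate4 in the frame of box between -0.095 and 0.095 m and horizontal distance between pointer_tip and red_mark below 0.006 m), for 0.5 s.
4. the bell's plunger is pressed down, the pointer on the red mark (horizontal distance between pointer_tip and red_mark below 0.006 m and value of joint plunger above 0.005 m), for 0.05 s.
At the end, for the whole second after the job is handed in: Every plate present stands at rest in the box: lower edge within 10 mm of the compartment floor, leaning under 0.5 rad. The pointer tip is within 6 mm (0.12 rad) of the red mark point, the bell plunger, pressed over 5 mm, is up again, and mug, king and rook stand upright (all of step 3 and value of joint plunger below 0.002 m and linear speed of each of plate1, plate2, plate3, plate4 below 0.03 m/s and angle between each of mug, king, rook's own z axis and vertical below 0.2 rad); the robot touches nothing.
It fails at once if the mug is moved more than 30 mm or tipped over (distance of mug from where it was at the start of the episode above 0.03 m or angle between mug's own z axis and vertical above 0.5 rad).
It fails at once if the king is moved more than 30 mm or tipped over (distance of king from where it was at the start of the episode above 0.03 m or angle between king's own z axis and vertical above 0.5 rad).
It fails at once if the rook is moved more than 30 mm or tipped over (distance of rook from where it was at the start of the episode above 0.03 m or angle between rook's own z axis and vertical above 0.5 rad).
Of plate1, plate2, plate3, plate4 only 2 to 4 are there at a start; the rules pass over those that are not, and their reading is None.
At some moment in a run one of box may be knocked a few centimetres aside while the robot is not near it.
It also fails if it takes over 210 s, if anything falls off the work surface, if the arm or the gripper's body presses on something with over 40 N, if the wrist force passes 120 N, or if a joint passes its speed limit or range.

### The arm

A 6-joint arm with a two-finger parallel gripper is mounted at the origin on the work surface. World frame = base frame: x ahead of the robot, y to its left, z up, the work surface at z = 0. Lengths are in m, angles in rad, forces in N, time in s.
With the tool pointing down it reaches from about 0.375 to 0.975 m from the base axis. Payload 3.8 kg.
Tool frame: the origin (TCP) lies midway between the tips of the shut fingers; the grasp point (between the pads) lies 19 mm behind it; z points along the fingers, y is the line along which they close (so a half turn about z gives the same grasp; the last joint's range is limited). The gripper opens to 85 mm and grips with 20 to 120 N. Pads are 22 mm wide; open, the fingers measure 114 mm over their backs; the gripper's body (76 mm by 85 mm) begins 54 mm behind the grasp point. The pads swing forward as they close: fully open they stand 13 mm farther back than shut.
Start: joints at [1.164, 0.264, 1.604, -0, 1.274, -0.037], TCP at [0.244, 0.629, 0.196] pointing down, gripper open.
Joint ranges: [-2.63, 2.63], [-0.94, 2.18], [0.31, 2.57], [-1.31, 4.45], [0, 2.66], [-2.55, 2.55]. Speed limits (rad/s): [2.57, 2.57, 3.14, 3.14, 3.14, 3.14].

### API

Orientations are given as a rotation vector (axis times angle).
In Python, from workcell import bot, imaging gives the robot as it stands.
- The arm moves only by the tool step_arm, never from a script. Its argument "series" is a list of rows, each an object of numbers: "grip": the closure, from -1 (fully open) to 1 (shut); "x", "y", "z": the shift along the tool's x, y, z normalised to -1 to 1, where 1 is 500 mm; "ax", "ay", "az": the turn, a rotation vector about the tool's x, y, z normalised to -1 to 1, where 1 is 30 degrees. A call has 1 to 12 rows; each row is the pose to reach, as a shift and turn from the pose commanded when the call began, along the tool's axes at that moment; what a row does not reach only later rows make up. A row lasts 1/10 s, in which the tool goes at most 50 mm and 8.59 degrees, less where a joint would pass 70% of its speed; a pose out of reach is approached as far as the arm can. A call with a number of a shift or a turn outside -1 to 1 is refused whole. A call with a gripper value outside its range is refused whole. The fingers move at their own pace and stop on an object; "force" is the grip in N (left out, the last holds). Time passes only in rows, so rows that repeat a pose let the fingers close. It gives the time, the measured TCP pose, the force, the opening and the grip force at its end, in the units of the state.
- bot.read_state(): the state, without advancing time (a new reading comes with each control period).
- imaging.read_camera(name): name is "scene" or "top" or "wrist"; returns a dict with "img" (384x512x3 uint8, red, green, blue), "fx", "fy", "cx", "cy" (pixels), "R" (3x3) and "t" (3): a world point X has camera coordinates R X + t. Camera axes: x right, y down, z forward; pixel columns grow to the right and rows downward; lengths in m; the calibration is good to about 2 mm. A picture is of the moment at which its call begins. There is no depth.
- bot.finish_job(): hands the job in; it is judged then, once.
The state is a dict: "time": time; "q": joint angles; "joint_vel": joint speeds; "joint_torque": joint torques, N m; "tool_pos": TCP position; "tcp_rot": TCP orientation; "wrist_force": force on the tool from outside, world axes, zero at the start; "torque": the same for the moment, N m; "width": opening from 0.0 (shut) to 1.0 (fully open); "grip_force": force on a finger pad.
Only numpy, scipy, OpenCV 4.12 (cv2) and the standard library are available. Lean on these libraries where they do the work, as an engineer would, in place of code of your own. Each camera call takes 0.05 s, during which the arm holds its last target. There are 200 camera calls.

## Working session

There is one attempt and no reset: what is moved stays moved. The work goes in short steps, Python scripts to look and compute and a tool call to move; the robot and the scene stay as the last step left them, time stands still between calls to the robot, and variables do not carry over. Pictures are saved under pics/ and viewed, at most 14 in all, crops included, and the job is handed in when it is done.

Besides the shell and the picture viewer there is one more tool, called after ">>>" as name(argument=value, ...) on one line, values as JSON. step_arm: Moves the arm, as the interface text tells. Scaled input: -1 to 1 covers 500 mm each way for a shift and 30 degrees each way for a turn. Its arguments: {"type":"object","properties":{"series":{"type":"array","items":{"type":"object","properties":{"grip":{"type":"number"},"x":{"type":"number","minimum":-1,"maximum":1},"y":{"type":"number","minimum":-1,"maximum":1},"z":{"type":"number","minimum":-1,"maximum":1},"ax":{"type":"number","minimum":-1,"maximum":1},"ay":{"type":"number","minimum":-1,"maximum":1},"az":{"type":"number","minimum":-1,"maximum":1}}}},"force":{"type":"number"}},"required":["series"]}

```bash
mkdir -p pics; ls
cat > h.py <<'E'
import numpy as np, cv2
from workcell import bot, imaging
def cam(n,save=None):
    c=imaging.read_camera(n)
    if save: cv2.imwrite('pics/'+save,cv2.cvtColor(c['img'],cv2.COLOR_RGB2BGR))
    return c
def ray(c,u,v,z):
    R=np.array(c['R']);t=np.array(c['t']);o=-R.T@t
    d=R.T@np.array([(u-c['cx'])/c['fx'],(v-c['cy'])/c['fy'],1.])
    return o+d*(z-o[2])/d[2]
def proj(c,X):
    p=np.array(c['R'])@np.array(X,float)+np.array(c['t']); return np.array([c['fx']*p[0]/p[2]+c['cx'],c['fy']*p[1]/p[2]+c['cy']])
E
python3 - <<'E'
from h import *
t=cam('top');s=cam('scene')
for n,c in(('top',t),('scene',s)):
    cv2.imwrite(f'pics/{n}0.png',cv2.cvtColor(cv2.resize(c['img'],(800,600),interpolation=cv2.INTER_CUBIC),cv2.COLOR_RGB2BGR))
    print(n,-np.array(c['R']).T@np.array(c['t']),c['fx'],c['R'])
print(bot.read_state())
E
```

```text
pics
top [ 0.53214528 -0.01873355  1.03440915] 353.39807150730627 [[-0.00506911 -0.99942202 -0.03361433]
 [-0.99645274  0.00787207 -0.08378529]
 [ 0.08400148  0.03307037 -0.99591671]]
scene [1.1829587  0.23856991 0.97818542] 427.13604911081717 [[-0.399816    0.91657748 -0.0057345 ]
 [ 0.75940708  0.32774108 -0.56203796]
 [-0.51327191 -0.22906659 -0.82709156]]
{'time': 0.1, 'q': array([ 1.16413427e+00,  2.64691846e-01,  1.60525871e+00,  3.51236865e-05,
        1.27371677e+00, -3.68939579e-02]), 'joint_vel': array([ 0.0002838 , -0.00175192, -0.00360443,  0.00014384, -0.00152866,
       -0.00097245]), 'joint_torque': array([-2.13874928e-04, -5.16705823e+01, -3.68591380e+01, -1.19220799e-04,
        6.30891402e-03, -1.95346877e-05]), 'tool_pos': array([0.24363397, 0.62869473, 0.19466567]), 'tcp_rot': array([-0.57745274, -3.08756697,  0.00316698]), 'wrist_force': array([ 0.67298086, -0.82466103,  0.05330987]), 'torque': array([ 0.02209707,  0.05586511, -0.002177  ]), 'grip_force': 0.0, 'width': 1.0028799548434284}
```

View pics/top0.png

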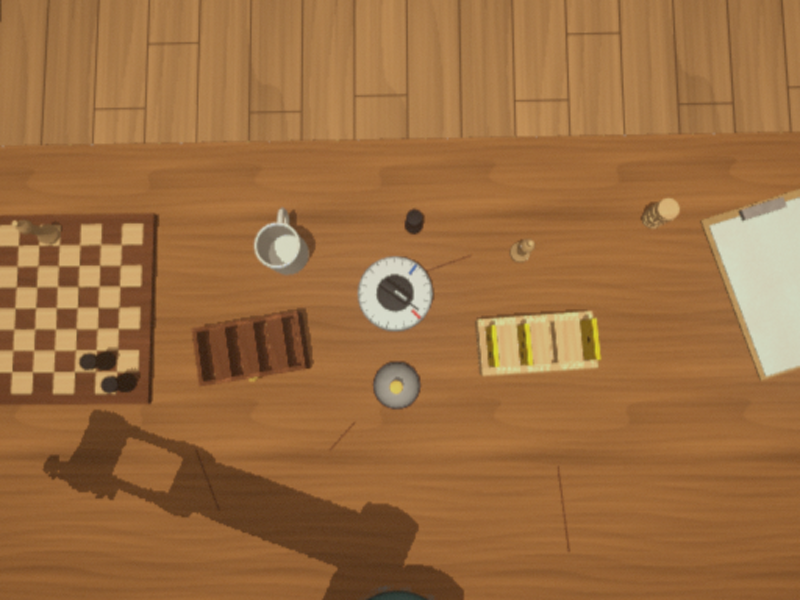

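View pics/scene0.png

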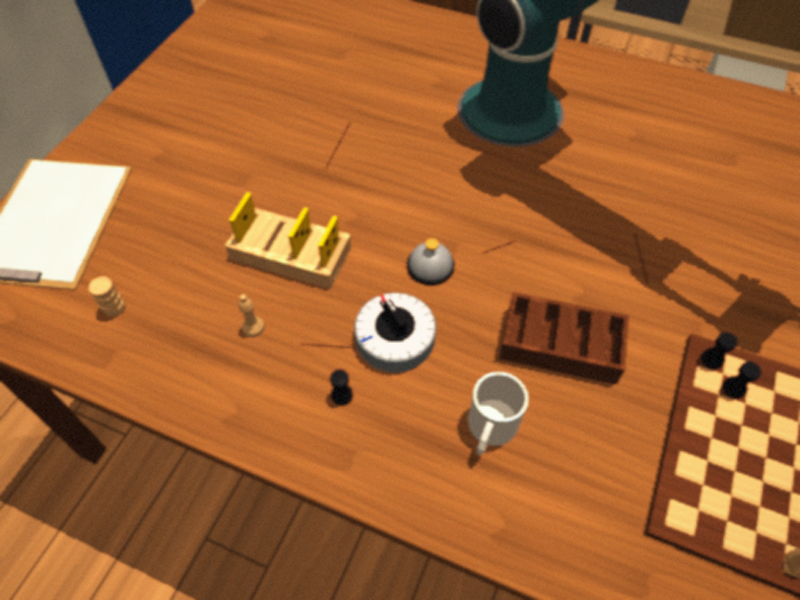

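The top view shows the timer at about (396,292), with its red mark at (416,314), blue mark at (413,269) and pointer towards lower right. The rack is at (538,343) with 3 plates, and the third slot from the left is empty. The box is at (252,346), bell (397,386), mug (280,247), rook (415,222) and king (522,250). Next I'll measure them precisely.

```bash
cat > m.py <<'E'
from h import *
def blobs(m,n=5,amin=6):
    k,l,s,c=cv2.connectedComponentsWithStats(m.astype(np.uint8)); 
    return sorted([(s[i,4],c[i],l==i) for i in range(1,k) if s[i,4]>=amin],key=lambda a:-a[0])[:n]
def hsv(c): return cv2.split(cv2.cvtColor(c['img'],cv2.COLOR_RGB2HSV).astype(int)) if 0 else [a.astype(int) for a in cv2.split(cv2.cvtColor(c['img'],cv2.COLOR_RGB2HSV))]
def rect(c,m,z):
    ys,xs=np.nonzero(m); P=np.array([ray(c,x,y,z)[:2] for x,y in zip(xs,ys)],np.float32)
    return cv2.minAreaRect(P)
E
python3 - <<'E'
from m import *
for name in('top','scene'):
    c=cam(name);H,S,V=hsv(c);print('==',name)
    yy,xx=np.mgrid[:384,:512]
    # timer region by projection
    tc=ray(c,*( (396/1.5625,292/1.5625) if name=='top' else (396/1.5625,325/1.5625)),.04)
    near=(np.hypot(*(np.dstack([xx,yy])-proj(c,tc)).transpose(2,0,1))<40)
    white=near&(S<50)&(V>150)
    b=blobs(white,1)[0]; hull=cv2.convexHull(np.argwhere(b[2])[:,::-1].astype(np.int32))
    P=np.array([ray(c,*p[0],.041)[:2] for p in hull],np.float32); e=cv2.fitEllipse(P); print('dial',e)
    ctr=np.array(e[0])
    for nm,m in(('blue',near&(H>100)&(H<130)&(S>110)&(V>70)),('red',near&((H<8)|(H>172))&(S>110)&(V>100))):
        for a,p,_ in blobs(m,2): 
            w=ray(c,*p,.041)[:2]; print(nm,a,p,w,np.linalg.norm(w-ctr),np.degrees(np.arctan2(*(w-ctr)[::-1])))
    dark=near&(V<70)
    for a,p,mm in blobs(dark,1):
        ys,xs=np.nonzero(mm);Q=np.array([ray(c,x,y,.045)[:2] for x,y in zip(xs,ys)])-ctr
        r=np.hypot(*Q.T);i=np.argsort(-r)[:6];print('ptr',r[i],np.degrees(np.arctan2(Q[i,1],Q[i,0])))
    Y=(H>24)&(H<34)&(S>190)&(V>110)
    for a,p,mm in blobs(Y,8,12): print('yellow',a,p,ray(c,*p,.1)[:2],rect(c,mm,.1))
    box=(S>90)&(V<105)
    for a,p,mm in blobs(box,6,60): print('dark',a,p,ray(c,*p,.05)[:2],rect(c,mm,.05))
    pale=(H>15)&(H<32)&(S<150)&(V>150)
    for a,p,mm in blobs(pale,4,100): print('pale',a,p,ray(c,*p,.04)[:2],rect(c,mm,.04))
    if name=='top':
        im=c['img'][170:260,110:400]; cv2.imwrite('pics/crop0.png',cv2.cvtColor(cv2.resize(im,None,fx=2.75,fy=2.75,interpolation=cv2.INTER_CUBIC),cv2.COLOR_RGB2BGR))
E
```

```text
== top
dial ((0.6368175745010376, 0.00044973473995923996), (0.13129852712154388, 0.1321166306734085), 171.01226806640625)
red 9 [266.22222222 200.77777778] [ 0.59844829 -0.03860028] 0.05474582715226186 -134.49622730081649
ptr [0.02868642 0.02795316 0.02762175 0.02753967 0.02612711 0.02519733] [  24.24516961 -101.08254752   18.92050036   32.05904206   26.83571497
 -102.25743903]
yellow 78 [380.91025641 216.46153846] [ 0.55133358 -0.33578121] ((0.5512116551399231, -0.3354988992214203), (0.06533361226320267, 0.008493236266076565), 3.6050827503204346)
yellow 66 [337.33333333 220.28787879] [ 0.54199685 -0.22276414] ((0.5429085493087769, -0.22285859286785126), (0.06313017755746841, 0.007076492067426443), 3.68918776512146)
yellow 63 [315.76190476 220.96825397] [ 0.54052473 -0.1666173 ] ((0.5404922366142273, -0.16663983464241028), (0.06327291578054428, 0.00637851795181632), 3.9868874549865723)
dark 9146 [170.50634157 328.96982287] [0.24910513 0.22587855] ((0.24472221732139587, 0.25060850381851196), (0.7696388363838196, 0.18093161284923553), 71.84693145751953)
dark 312 [ 97.16346154 197.40705
[... 3386 characters left out ...]
2), 78.93257904052734)
pale 3950 [ 35.77848101 138.28810127] [ 0.67082177 -0.6771189 ] ((0.6749447584152222, -0.689989447593689), (0.2910690903663635, 0.20997831225395203), 17.17254638671875)
pale 1151 [182.01216334 155.2589053 ] [ 0.55780023 -0.25315838] ((0.5502288937568665, -0.25077977776527405), (0.10330922156572342, 0.2051180750131607), 4.16370153427124)
pale 1066 [253.93433396 210.92213884] [0.64731446 0.00729059] ((0.6414750218391418, 0.000727333128452301), (0.12862636148929596, 0.1279044896364212), 23.382545471191406)
pale 759 [438.02108037  20.37285903] [-0.37069132  0.29985575] ((-0.36879763007164, 0.30938470363616943), (0.48676785826683044, 0.07515286654233932), 84.66806030273438)
```

View pics/crop0.png

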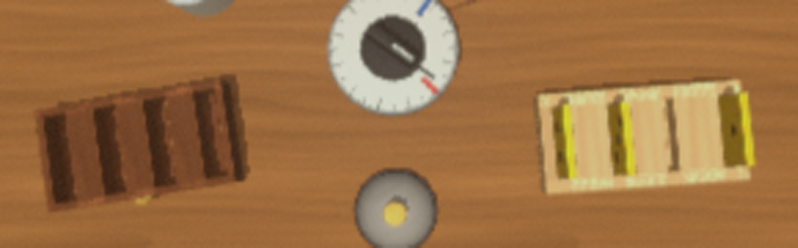

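```bash
cat > go.py <<'E'
import sys,numpy as np
from scipy.spatial.transform import Rotation as Ro
from workcell import bot
# go.py x y z psi_deg : normalised row toward the target (tool x axis heading psi, tool z down)
s=bot.read_state(); R=Ro.from_rotvec(s['tcp_rot']); p=s['tool_pos']
x,y,z,a=map(float,sys.argv[1:5]); cur=R.as_matrix()
psi=np.degrees(np.arctan2(cur[1,0],cur[0,0]))
d=(a-psi+180)%360-180; 
T=Ro.from_euler('z',psi+d,degrees=True)*Ro.from_euler('x',180,degrees=True)
sh=R.inv().apply(np.array([x,y,z])-p)/.5; rv=np.degrees((R.inv()*T).as_rotvec())/30
print('t',round(s['time'],2),'pos',p.round(4),'psi',round(psi,1),'q6',s['q'][5].round(2),'w',round(s['width'],3))
print('shift',sh.round(4),'turn',rv.round(4),'rows',np.linalg.norm(sh)*10,np.linalg.norm(rv)*30/8.59)
E
python3 go.py .44 .315 .24 128.8; python3 go.py .639 0.001 .24 98.8
```

```text
t 0.2 pos [0.2438 0.6289 0.195 ] psi 158.8 q6 -0.04 w 1.001
shift [-0.5928 -0.4436 -0.0894] turn [-2.8000e-03  6.0000e-04  1.0003e+00] rows 7.457981635600151 3.4935849589931363
t 0.2 pos [0.2438 0.6289 0.195 ] psi 158.8 q6 -0.04 w 1.001
shift [-1.1909 -0.8853 -0.0887] turn [-2.6000e-03  1.4000e-03  2.0003e+00] rows 14.865667420691594 6.986010786292713
```

>>> step_arm(series=[{"x": -0.59,"y": -0.44,"z": -0.09,"az": 1,"grip": -1},{"x": -0.59,"y": -0.44,"z": -0.09,"az": 1,"grip": -1},{"x": -0.59,"y": -0.44,"z": -0.09,"az": 1,"grip": -1},{"x": -0.59,"y": -0.44,"z": -0.09,"az": 1,"grip": -1},{"x": -0.59,"y": -0.44,"z": -0.09,"az": 1,"grip": -1},{"x": -0.59,"y": -0.44,"z": -0.09,"az": 1,"grip": -1},{"x": -0.59,"y": -0.44,"z": -0.09,"az": 1,"grip": -1},{"x": -0.59,"y": -0.44,"z": -0.09,"az": 1,"grip": -1},{"x": -0.59,"y": -0.44,"z": -0.09,"az": 1,"grip": -1},{"x": -0.59,"y": -0.44,"z": -0.09,"az": 1,"grip": -1}])

```text
validation failed for argument at $.se...
```

```bash
python3 go.py .639 0.001 .24 98.8
```

```text
t 0.2 pos [0.2438 0.6289 0.195 ] psi 158.8 q6 -0.04 w 1.001
shift [-1.1909 -0.8853 -0.0887] turn [-2.6000e-03  1.4000e-03  2.0003e+00] rows 14.865667420691594 6.986010786292713
```

>>> step_arm(series=[{"x": -0.59,"y": -0.44,"z": -0.09,"az": 0.99},{"x": -0.59,"y": -0.44,"z": -0.09,"az": 0.99},{"x": -0.59,"y": -0.44,"z": -0.09,"az": 0.99},{"x": -0.59,"y": -0.44,"z": -0.09,"az": 0.99},{"x": -0.59,"y": -0.44,"z": -0.09,"az": 0.99},{"x": -0.59,"y": -0.44,"z": -0.09,"az": 0.99},{"x": -0.59,"y": -0.44,"z": -0.09,"az": 0.99},{"x": -0.59,"y": -0.44,"z": -0.09,"az": 0.99},{"x": -0.59,"y": -0.44,"z": -0.09,"az": 0.99}])

```text
validation failed for argument at $.se...
```

>>> step_arm(series=[{"x": -0.59,"y": -0.44,"z": -0.09,"ax": 0.0,"ay": 0.0,"az": 0.99,"grip": -1.0}])

```text
time: 0.3
tool_pos: [0.2677, 0.5897, 0.2]
tcp_rot: [-0.804, -3.035, 0.001]
wrist_force: [1.2, -0.8, 1.2]
width: 0.999
grip_force: 0.0
```

All keys are needed in every row.

```bash
python3 go.py .44 .315 .24 120;python3 go.py .46 .28 .24 120
```

```text
t 0.3 pos [0.2677 0.5897 0.2   ] psi 150.3 q6 0.05 w 0.999
shift [-0.5713 -0.3068 -0.0808] turn [-0.0033 -0.0032  1.0106] rows 6.534522626374796 3.529372137864119
t 0.3 pos [0.2677 0.5897 0.2   ] psi 150.3 q6 0.05 w 0.999
shift [-0.6407 -0.3478 -0.0809] turn [-0.0033 -0.0032  1.0106] rows 7.334743989237712 3.529372137864119
```

>>> step_arm(series=[{"x": -0.64,"y": -0.35,"z": -0.08,"ax": 0,"ay": 0,"az": 1,"grip": -1},{"x": -0.64,"y": -0.35,"z": -0.08,"ax": 0,"ay": 0,"az": 1,"grip": -1},{"x": -0.64,"y": -0.35,"z": -0.08,"ax": 0,"ay": 0,"az": 1,"grip": -1},{"x": -0.64,"y": -0.35,"z": -0.08,"ax": 0,"ay": 0,"az": 1,"grip": -1},{"x": -0.64,"y": -0.35,"z": -0.08,"ax": 0,"ay": 0,"az": 1,"grip": -1},{"x": -0.64,"y": -0.35,"z": -0.08,"ax": 0,"ay": 0,"az": 1,"grip": -1},{"x": -0.64,"y": -0.35,"z": -0.08,"ax": 0,"ay": 0,"az": 1,"grip": -1},{"x": -0.64,"y": -0.35,"z": -0.08,"ax": 0,"ay": 0,"az": 1,"grip": -1},{"x": -0.64,"y": -0.35,"z": -0.08,"ax": 0,"ay": 0,"az": 1,"grip": -1}])

```text
time: 1.2
tool_pos: [0.4626, 0.2742, 0.2424]
tcp_rot: [1.571, 2.72, 0.001]
wrist_force: [-0.1, 0.2, -1.1]
width: 1.004
grip_force: 0.0
```

```bash
python3 go.py .56 0.001 .24 90
```

```text
t 1.2 pos [0.4626 0.2742 0.2424] psi 120.0 q6 -0.03 w 1.004
shift [-0.5707 -0.1042  0.005 ] turn [1.700e-03 8.000e-04 9.992e-01] rows 5.801414094863579 3.489695082014998
```

>>> step_arm(series=[{"x": -0.57,"y": -0.1,"z": 0,"ax": 0,"ay": 0,"az": 1,"grip": -1},{"x": -0.57,"y": -0.1,"z": 0,"ax": 0,"ay": 0,"az": 1,"grip": -1},{"x": -0.57,"y": -0.1,"z": 0,"ax": 0,"ay": 0,"az": 1,"grip": -1},{"x": -0.57,"y": -0.1,"z": 0,"ax": 0,"ay": 0,"az": 1,"grip": -1},{"x": -0.57,"y": -0.1,"z": 0,"ax": 0,"ay": 0,"az": 1,"grip": -1},{"x": -0.57,"y": -0.1,"z": 0,"ax": 0,"ay": 0,"az": 1,"grip": -1},{"x": -0.57,"y": -0.1,"z": 0,"ax": 0,"ay": 0,"az": 1,"grip": -1}])

```text
time: 1.9
tool_pos: [0.5624, 0.0019, 0.2414]
tcp_rot: [2.221, 2.221, -0.002]
wrist_force: [-0.8, 0.1, 0.3]
width: 1.002
grip_force: 0.0
```

```bash
python3 go.py .639 0.001 .24 60
python3 - <<'E'
from h import *
c=cam('wrist','w1.png'); print(-np.array(c['R']).T@np.array(c['t']),c['fx'],np.array(c['R']).round(3)); print(proj(c,[.639,.001,.04]))
E
```

```text
t 1.9 pos [0.5624 0.0019 0.2414] psi 90.0 q6 -0.04 w 1.002
shift [-0.0018  0.1532  0.0027] turn [3.000e-04 2.600e-03 9.998e-01] rows 1.532011270044933 3.491602004266013
[0.56252051 0.07030291 0.41819663] 342.30961609594965 [[ 1.     0.     0.   ]
 [ 0.    -0.964  0.266]
 [ 0.001 -0.266 -0.964]]
[330.66403937 162.51185442]
```

View pics/w1.png

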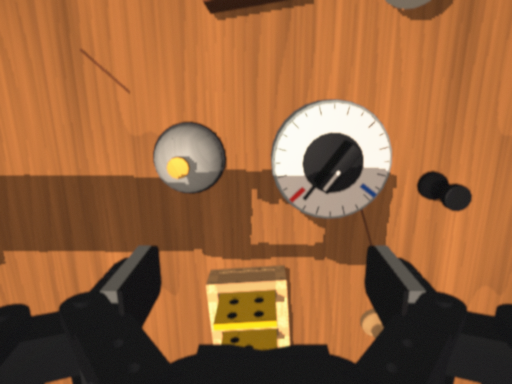

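Wrist view: the dial is at about (332,160), red mark (298,194), blue mark (369,189), pointer tip (306,197) and bell plunger (178,168).

```bash
cat > dial.py <<'E'
from m import *
def dial(c,ctr=None):
    H,S,V=hsv(c);yy,xx=np.mgrid[:384,:512];p0=proj(c,[.639,.001,.04])
    near=np.hypot(xx-p0[0],yy-p0[1])<75
    b=blobs(near&(S<50)&(V>100),1)[0]; hull=cv2.convexHull(np.argwhere(b[2])[:,::-1].astype(np.int32))
    e=cv2.fitEllipse(np.array([ray(c,*p[0],.04)[:2] for p in hull],np.float32)); print('dial',np.round(e[0],4),np.round(e[1],4))
    if ctr is None: ctr=np.array(e[0])
    near=np.hypot(xx-p0[0],yy-p0[1])<66; out={}
    for nm,m in(('blue',near&(H>100)&(H<130)&(S>90)),('red',near&((H<6)|(H>172))&(S>130))):
        for a,p,_ in blobs(m,1):
            w=ray(c,*p,.0405)[:2]-ctr; print(nm,a,p.round(1),np.linalg.norm(w).round(4),np.degrees(np.arctan2(w[1],w[0])).round(1))
    dk=near&(V<60); ys,xs=np.nonzero(dk);Q=np.array([ray(c,x,y,.044)[:2] for x,y in zip(xs,ys)])-ctr;r=np.hypot(*Q.T)
    k=(r>.038)&(r<.056); print('ptr',k.sum(),Q[k].mean(0).round(4), np.degrees(np.arctan2(*Q[k].mean(0)[::-1])).round(1),r[k].max().round(4))
    st=near&(S<60)&(V>120);ys,xs=np.nonzero(st);Q=np.array([ray(c,x,y,.083)[:2] for x,y in zip(xs,ys)])-ctr;r=np.hypot(*Q.T);k=r<.03
    if k.any(): print('stripe',k.sum(),np.degrees(np.arctan2(*Q[k].mean(0)[::-1])).round(1))
    return ctr
if __name__=='__main__':
    c=cam('wrist');dial(c);H,S,V=hsv(c)
    m=(H>18)&(H<30)&(S>170)&(V>150)
    for a,p,_ in blobs(m,4,15): print('yel',a,p.round(1),ray(c,*p,.068)[:2].round(4),ray(c,*p,.1)[:2].round(4))
E
python3 dial.py
```

```text
dial [0.6388 0.0029] [0.1314 0.1341]
blue 58 [368.5 192.4] 0.0557 -37.3
red 75 [297.5 196.7] 0.0535 -133.4
ptr 16 [-0.0247 -0.0371] -123.6 0.0506
stripe 546 -43.3
yel 671 [246.9 327.1] [ 0.5435 -0.1894] [ 0.5451 -0.1655]
yel 41 [239.5 294.8] [ 0.5353 -0.1461] [ 0.5378 -0.1262]
yel 29 [184.6 171.6] [ 0.4805 -0.001 ] [0.4879 0.0057]
yel 20 [218.6 308.6] [ 0.5106 -0.1643] [ 0.5153 -0.1427]
```

```bash
python3 go.py .639 0.0015 .13 60
```

```text
t 2.0 pos [0.5612 0.0056 0.2414] psi 90.2 q6 -0.04 w 1.0
shift [-0.0088  0.1559  0.2225] turn [-0.0029 -0.0014  1.005 ] rows 2.718818052998209 3.5100644785452952
```

>>> step_arm(series=[{"x": 0,"y": 0.153,"z": 0.22,"ax": 0,"ay": 0,"az": 1,"grip": -1},{"x": 0,"y": 0.153,"z": 0.22,"ax": 0,"ay": 0,"az": 1,"grip": -1},{"x": 0,"y": 0.153,"z": 0.22,"ax": 0,"ay": 0,"az": 1,"grip": -1},{"x": 0,"y": 0.153,"z": 0.22,"ax": 0,"ay": 0,"az": 1,"grip": -1},{"x": 0,"y": 0.153,"z": 0.22,"ax": 0,"ay": 0,"az": 1,"grip": -1}])

```text
time: 2.5
tool_pos: [0.6365, 0.0081, 0.1296]
tcp_rot: [-2.713, -1.578, 0.005]
wrist_force: [-0.2, -0.8, 0.6]
width: 0.999
grip_force: 0.0
```

```bash
python3 go.py .639 0.0015 .058 56.4
```

```text
t 2.5 pos [0.6365 0.0081 0.1296] psi 60.4 q6 0.49 w 0.999
shift [-0.0088  0.0115  0.1432] turn [-0.0078  0.0028  0.1322] rows 1.439712942789585 0.46250750881729963
```

>>> step_arm(series=[{"x": -0.009,"y": 0.0115,"z": 0.05,"ax": 0,"ay": 0,"az": 0.13,"grip": -1},{"x": -0.009,"y": 0.0115,"z": 0.05,"ax": 0,"ay": 0,"az": 0.13,"grip": -1},{"x": -0.009,"y": 0.0115,"z": 0.05,"ax": 0,"ay": 0,"az": 0.13,"grip": -1}])

```text
time: 2.8
tool_pos: [0.64, -0.0002, 0.1075]
tcp_rot: [-2.767, -1.487, 0.0]
wrist_force: [0.3, -0.8, 0.4]
width: 0.999
grip_force: 0.0
```

```bash
python3 go.py .639 0.0015 .058 56.4; python3 -c "
from h import *
import dial
c=cam('wrist');dial.dial(c)";  python3 go.py .639 0.0015 .058 56.4
```

```text
t 2.8 pos [ 6.400e-01 -2.000e-04  1.075e-01] psi 56.5 q6 0.54 w 0.999
shift [ 0.0016 -0.0035  0.099 ] turn [-0.0012 -0.0002  0.004 ] rows 0.9906058705521348 0.014502306456417983
dial [ 0.6371 -0.0019] [0.1112 0.1156]
blue 44 [323.9 195.9] 0.0466 -31.3
red 84 [248.5 252. ] 0.0446 -136.1
ptr 38 [-0.0245 -0.034 ] -125.7 0.0469
stripe 2021 -124.6
t 2.85 pos [ 6.408e-01 -4.000e-04  1.083e-01] psi 56.5 q6 0.55 w 1.0
shift [ 0.001  -0.0051  0.1005] turn [ 0.0016 -0.0018  0.0028] rows 1.006658309096211 0.01279444622527072
```

>>> step_arm(series=[{"x": 0,"y": -0.003,"z": 0.1,"ax": 0,"ay": 0,"az": 0,"grip": -1},{"x": 0,"y": -0.003,"z": 0.1,"ax": 0,"ay": 0,"az": 0,"grip": -1},{"x": 0,"y": -0.003,"z": 0.1,"ax": 0,"ay": 0,"az": 0,"grip": 1},{"x": 0,"y": -0.003,"z": 0.1,"ax": 0,"ay": 0,"az": 0,"grip": 1},{"x": 0,"y": -0.003,"z": 0.1,"ax": 0,"ay": 0,"az": 0,"grip": 1},{"x": 0,"y": -0.003,"z": 0.1,"ax": 0,"ay": 0,"az": 0,"grip": 1},{"x": 0,"y": -0.003,"z": 0.1,"ax": 0,"ay": 0,"az": 0,"grip": 1},{"x": 0,"y": -0.003,"z": 0.1,"ax": 0,"ay": 0,"az": 0,"grip": 1}], force=25)

```text
time: 3.65
tool_pos: [0.6397, -0.0006, 0.0575]
tcp_rot: [2.769, 1.482, 0.001]
wrist_force: [-0.8, -0.5, -0.4]
width: -0.002
grip_force: 0.0
```

```bash
python3 go.py .639 0.0015 .058 86; python3 -c "
from h import *
s=bot.read_state();print(s['wrist_force'],s['torque'],s['grip_force'],s['width'])"
```

```text
t 3.65 pos [ 6.397e-01 -6.000e-04  5.750e-02] psi 56.3 q6 0.55 w -0.002
shift [ 0.0028 -0.0036 -0.001 ] turn [ 1.400e-03 -5.000e-04 -9.895e-01] rows 0.046236754396410756 3.4558922421337055
[-0.77746602 -0.45252814 -0.41465116] [ 0.02584347 -0.01592974 -0.01984326] 0.0 -0.0018005777853652436
```

```bash
python3 -c "
from h import *
a=cam('wrist');b=cam('scene');t=cam('top')
u,v=proj(b,[.639,0,.06]).astype(int)
i=[cv2.resize(a['img'],(400,300)),cv2.resize(b['img'][v-50:v+50,u-66:u+66],(400,300),interpolation=cv2.INTER_CUBIC)]
u,v=proj(t,[.639,0,.06]).astype(int)
cv2.imwrite('pics/g1.png',cv2.cvtColor(np.hstack(i),cv2.COLOR_RGB2BGR))"
```

```text
(no output)
```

View pics/g1.png

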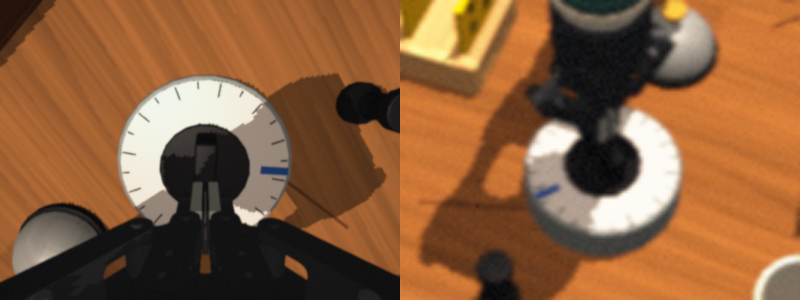

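The fingers look closed off the bar's end. The knob disc is at about (205,165) in the left half and the fingertips at about (205,195). I'll compare against projected points.

```bash
python3 -c "
from m import *
c=cam('wrist')
s=bot.read_state();print(s['tool_pos'],-np.array(c['R']).T@c['t'])
print('tcp',proj(c,s['tool_pos']),'knobtop',proj(c,[.639,.0015,.083]),'disc',proj(c,[.639,.0015,.049]),'dial',proj(c,[.639,.0015,.04]))
H,S,V=hsv(c)
b=blobs((S<50)&(V>100),1)[0];h=cv2.convexHull(np.argwhere(b[2])[:,::-1].astype(np.int32))
e=cv2.fitEllipse(np.array([ray(c,*p[0],.04)[:2] for p in h if p[0][1]<210],np.float32));print(e)
i=c['img'][140:290,160:360];cv2.imwrite('pics/g2.png',cv2.cvtColor(cv2.resize(i,None,fx=4,fy=4,interpolation=cv2.INTER_CUBIC),cv2.COLOR_RGB2BGR))"
```

```text
[ 6.39332644e-01 -5.94303428e-04  5.69161446e-02] [0.67651277 0.05630628 0.2338623 ]
tcp [263.29367978 226.75505821] knobtop [260.44474619 243.41684548] disc [260.74087604 219.21386806] dial [260.80337072 214.10611804]
((0.6396202445030212, 0.0033343471586704254), (0.12942318618297577, 0.13334721326828003), 122.74671173095703)
```

View pics/g2.png

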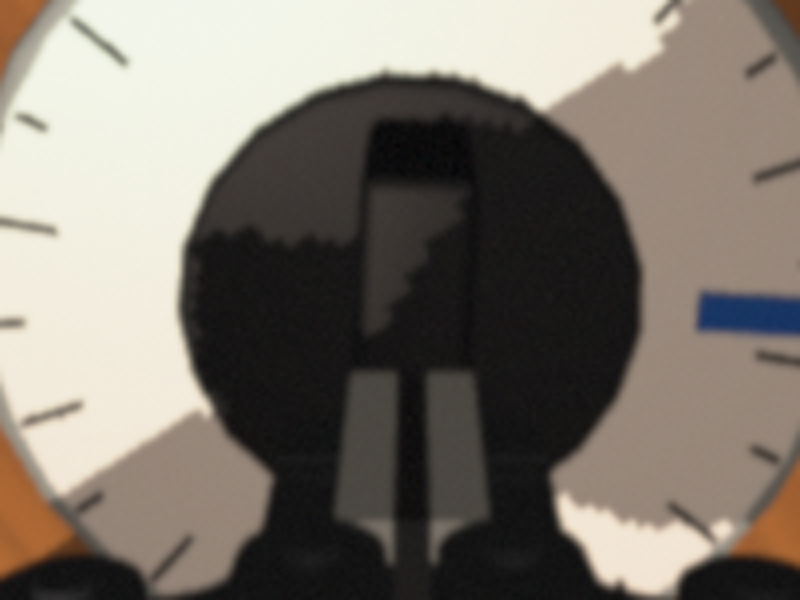

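>>> step_arm(series=[{"x": 0,"y": 0,"z": 0,"ax": 0,"ay": 0,"az": -0.5,"grip": 1},{"x": 0,"y": 0,"z": 0,"ax": 0,"ay": 0,"az": -0.5,"grip": 1},{"x": 0,"y": 0,"z": 0,"ax": 0,"ay": 0,"az": -0.5,"grip": 1}], force=25)

```text
time: 4.15
tool_pos: [0.6393, -0.0006, 0.0568]
tcp_rot: [-2.552, -1.832, 0.0]
wrist_force: [-0.4, -0.3, 0.1]
width: -0.002
grip_force: 0.0
```

```bash
python3 -c "
from h import *
s=bot.read_state();print(s['wrist_force'],s['torque'],s['grip_force'],s['width'])
c=cam('wrist');b=cam('scene')
u,v=proj(b,[.639,0,.06]).astype(int)
i=[cv2.resize(c['img'][120:320,130:390],(400,300)),cv2.resize(b['img'][v-40:v+30,u-46:u+46],(400,300),interpolation=cv2.INTER_CUBIC)]
cv2.imwrite('pics/g3.png',cv2.cvtColor(np.hstack(i),cv2.COLOR_RGB2BGR))"
```

```text
[-0.41261143 -0.29751475  0.08065605] [ 0.01476518  0.01880203 -0.06144756] 0.0 -0.0016326203029010764
```

View pics/g3.png

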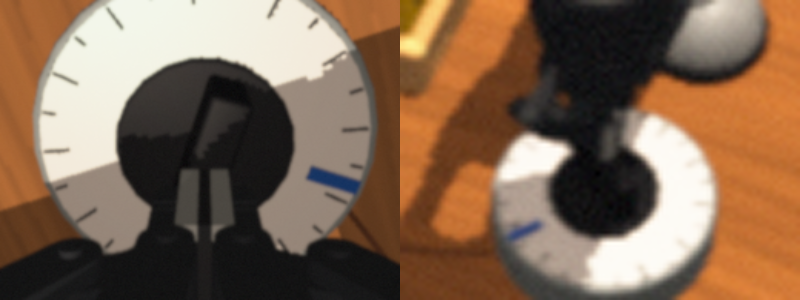

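>>> step_arm(series=[{"x": 0,"y": 0,"z": 0.006,"ax": 0,"ay": 0,"az": 0,"grip": 1},{"x": 0,"y": 0,"z": 0.012,"ax": 0,"ay": 0,"az": 0,"grip": 1}])

```text
time: 4.45
tool_pos: [0.6394, -0.0006, 0.0508]
tcp_rot: [2.554, 1.83, 0.0]
wrist_force: [0.4, 0.3, -0.7]
width: -0.001
grip_force: 0.0
```

```bash
python3 -c "
from m import *
s=bot.read_state();print(s['wrist_force'],s['tool_pos'],s['q'])
c=cam('wrist')
p=s['tool_pos']
for z in (0,.02,.03,.04,.05): print(z,proj(c,p+[0,0,z]))
for n in('top','scene'):
  t=cam(n);print(n,[proj(t,p+[0,0,z]).round(1) for z in(0,.03)])
"
```

```text
[ 0.41367693  0.26502538 -0.66871635] [ 6.39430627e-01 -5.97806557e-04  5.07969478e-02] [-3.98844519e-02  3.20170723e-01  1.81468178e+00 -2.32345559e-06
  1.00657994e+00  2.87354091e-01]
0 [262.81525938 226.97741183]
0.02 [262.88844924 241.57794222]
0.03 [262.93167418 250.20081929]
0.04 [262.98045548 259.93212456]
0.05 [263.03593808 271.00026261]
top [array([252.6, 186. ]), array([252.3, 184.8])]
scene [array([252.3, 205.3]), array([252.3, 198.9])]
```

>>> step_arm(series=[{"x": 0,"y": 0,"z": 0.006,"ax": 0,"ay": 0,"az": 0,"grip": 1},{"x": 0,"y": 0,"z": 0.012,"ax": 0,"ay": 0,"az": 0,"grip": 1}])

```text
time: 4.8
tool_pos: [0.6401, -0.0006, 0.0474]
tcp_rot: [2.552, 1.831, 0.001]
wrist_force: [-9.0, 0.5, 26.4]
width: -0.003
grip_force: 12.8
```

```bash
python3 -c "
from m import *
s=bot.read_state();print(s['wrist_force'],s['tool_pos'])
c=cam('wrist');b=cam('scene');p=s['tool_pos']
im=c['img'].copy()
for z in(0,.02,.04): cv2.circle(im,tuple(proj(c,p+[0,0,z]).astype(int)),2,(255,0,255),-1)
ib=cv2.resize(b['img'],None,fx=5,fy=5,interpolation=cv2.INTER_CUBIC)
for z in(0,.02,.04): cv2.circle(ib,tuple((proj(b,p+[0,0,z])*5+2).astype(int)),3,(255,0,255),-1)
u,v=(proj(b,p)*5).astype(int)
cv2.imwrite('pics/g4.png',cv2.cvtColor(np.hstack([cv2.resize(im[120:320,130:390],(400,300)),ib[v-170:v+130,u-200:u+200]]),cv2.COLOR_RGB2BGR))"
```

```text
[-8.96988753  0.51484082 26.39799501] [ 6.40055291e-01 -6.31467764e-04  4.74270858e-02]
```

View pics/g4.png

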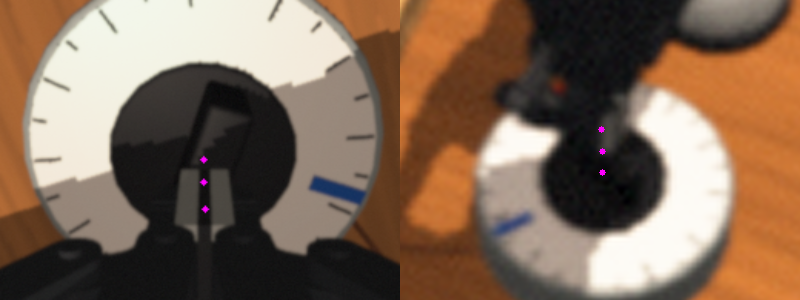

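Contact came at a reported z of about 0.0485. The fingers sit on the bar's top (83 mm), so the true tips are about 34 mm above the reported TCP. I'll lift, open, realign with the bar and go lower.

>>> step_arm(series=[{"x": 0,"y": 0,"z": -0.05,"ax": 0,"ay": 0,"az": 0,"grip": 1},{"x": 0,"y": 0,"z": -0.05,"ax": 0,"ay": 0,"az": 0.5,"grip": -1},{"x": 0,"y": 0,"z": -0.05,"ax": 0,"ay": 0,"az": 0.5,"grip": -1},{"x": 0,"y": 0,"z": -0.05,"ax": 0,"ay": 0,"az": 0.5,"grip": -1},{"x": 0,"y": 0,"z": -0.05,"ax": 0,"ay": 0,"az": 0.5,"grip": -1},{"x": 0,"y": 0,"z": -0.05,"ax": 0,"ay": 0,"az": 0.5,"grip": -1},{"x": 0,"y": 0,"z": -0.05,"ax": 0,"ay": 0,"az": 0.5,"grip": -1}])

```text
time: 5.6
tool_pos: [0.6392, -0.0006, 0.0696]
tcp_rot: [-2.769, -1.484, 0.001]
wrist_force: [-0.4, 0.5, -0.2]
width: 0.99
grip_force: 0.0
```

```bash
python3 go.py .639 0.0015 .023 56.4; python3 -c "
from m import *
c=cam('wrist'); H,S,V=hsv(c); print(proj(c,[.639,.0015,.083]),-np.array(c['R']).T@c['t'], c['R'])
i=c['img'][110:310,130:396];cv2.imwrite('pics/g5.png',cv2.cvtColor(cv2.resize(i,None,fx=3,fy=3,interpolation=cv2.INTER_CUBIC),cv2.COLOR_RGB2BGR))"
```

```text
t 5.6 pos [ 6.392e-01 -6.000e-04  6.960e-02] psi 56.4 q6 0.55 w 0.99
shift [ 0.0033 -0.0026  0.0933] turn [-0.0007  0.0006 -0.0006] rows 0.9335055398865575 0.003939264163483223
[260.82895954 233.24365007] [0.67638102 0.05637876 0.24652302] [[ 8.33050998e-01 -5.53196025e-01  4.37660790e-04]
 [-5.33530576e-01 -8.03227469e-01  2.64897636e-01]
 [-1.46188778e-01 -2.20906746e-01 -9.64276439e-01]]
```

View pics/g5.png

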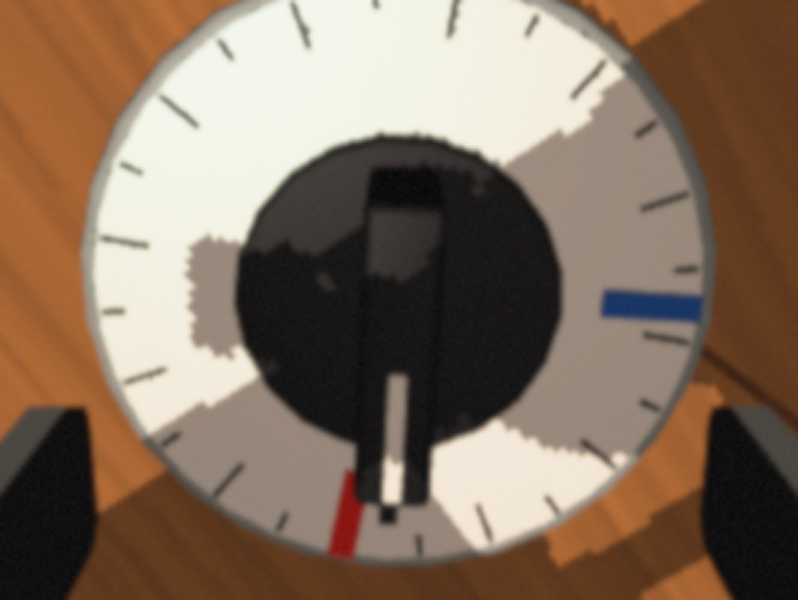

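>>> step_arm(series=[{"x": 0.003,"y": 0,"z": 0.05,"ax": 0,"ay": 0,"az": 0.07,"grip": -1},{"x": 0.003,"y": 0,"z": 0.07,"ax": 0,"ay": 0,"az": 0.07,"grip": -1},{"x": 0.003,"y": 0,"z": 0.08,"ax": 0,"ay": 0,"az": 0.07,"grip": -1},{"x": 0.003,"y": 0,"z": 0.09,"ax": 0,"ay": 0,"az": 0.07,"grip": -1},{"x": 0.003,"y": 0,"z": 0.09,"ax": 0,"ay": 0,"az": 0.07,"grip": 1},{"x": 0.003,"y": 0,"z": 0.09,"ax": 0,"ay": 0,"az": 0.07,"grip": 1},{"x": 0.003,"y": 0,"z": 0.09,"ax": 0,"ay": 0,"az": 0.07,"grip": 1},{"x": 0.003,"y": 0,"z": 0.09,"ax": 0,"ay": 0,"az": 0.07,"grip": 1},{"x": 0.003,"y": 0,"z": 0.09,"ax": 0,"ay": 0,"az": 0.07,"grip": 1},{"x": 0.003,"y": 0,"z": 0.09,"ax": 0,"ay": 0,"az": 0.07,"grip": 1}], force=25)

```text
time: 6.65
tool_pos: [0.6402, 0.0009, 0.0256]
tcp_rot: [-2.796, -1.431, -0.0]
wrist_force: [-2.6, 0.8, 3.5]
width: 0.156
grip_force: 27.5
```

```bash
python3 go.py .639 0.0015 .025 84; python3 -c "
from h import *
s=bot.read_state();print(s['wrist_force'],s['torque'],s['grip_force'])"
```

```text
t 6.65 pos [0.6402 0.0009 0.0256] psi 54.2 q6 0.59 w 0.156
shift [-0.0004 -0.0026  0.0012] turn [-2.00e-04 -7.00e-04 -9.93e-01] rows 0.029131087408662822 3.4680429419097716
[-2.60829872  0.83435339  3.53225401] [ 0.19794532  0.28730105 -0.04860501] 27.483726739883423
```

Gripped (13 mm wide). Turning counter-clockwise.

>>> step_arm(series=[{"x": 0,"y": 0,"z": 0,"ax": 0,"ay": 0,"az": -0.25,"grip": 1},{"x": 0,"y": 0,"z": 0,"ax": 0,"ay": 0,"az": -0.5,"grip": 1},{"x": 0,"y": 0,"z": 0,"ax": 0,"ay": 0,"az": -0.75,"grip": 1},{"x": 0,"y": 0,"z": 0,"ax": 0,"ay": 0,"az": -1,"grip": 1},{"x": 0,"y": 0,"z": 0,"ax": 0,"ay": 0,"az": -1,"grip": 1}])

```text
time: 7.15
tool_pos: [0.64, 0.001, 0.0255]
tcp_rot: [-2.33, -2.107, -0.0]
wrist_force: [-3.8, 1.2, 5.2]
width: 0.158
grip_force: 27.7
```

>>> step_arm(series=[{"x": 0,"y": 0,"z": 0,"ax": 0,"ay": 0,"az": -0.25,"grip": 1},{"x": 0,"y": 0,"z": 0,"ax": 0,"ay": 0,"az": -0.5,"grip": 1},{"x": 0,"y": 0,"z": 0,"ax": 0,"ay": 0,"az": -0.75,"grip": 1},{"x": 0,"y": 0,"z": 0,"ax": 0,"ay": 0,"az": -1,"grip": 1},{"x": 0,"y": 0,"z": 0,"ax": 0,"ay": 0,"az": -1,"grip": 1}])

```text
time: 7.65
tool_pos: [0.6398, 0.0009, 0.0256]
tcp_rot: [-1.706, -2.637, 0.0]
wrist_force: [-4.1, 2.3, 6.3]
width: 0.155
grip_force: 27.8
```

>>> step_arm(series=[{"x": 0,"y": 0,"z": 0,"ax": 0,"ay": 0,"az": -0.25,"grip": 1},{"x": 0,"y": 0,"z": 0,"ax": 0,"ay": 0,"az": -0.5,"grip": 1},{"x": 0,"y": 0,"z": 0,"ax": 0,"ay": 0,"az": -0.75,"grip": 1},{"x": 0,"y": 0,"z": 0,"ax": 0,"ay": 0,"az": -0.93,"grip": 1},{"x": 0,"y": 0,"z": 0,"ax": 0,"ay": 0,"az": -0.93,"grip": 1},{"x": 0,"y": 0,"z": 0,"ax": 0,"ay": 0,"az": -0.93,"grip": 1}])

```text
time: 8.25
tool_pos: [0.6397, 0.0008, 0.0256]
tcp_rot: [-1.024, -2.969, 0.0]
wrist_force: [-3.8, 0.4, 5.6]
width: 0.16
grip_force: 27.8
```

```bash
python3 go.py .639 0.0015 .025 142.5; python3 -c "
from m import *
s=bot.read_state();print(s['wrist_force'],s['torque'],s['grip_force'])
for n in('top','scene'):
  c=cam(n)
  H,S,V=hsv(c);yy,xx=np.mgrid[:384,:512];p0=proj(c,[.639,.001,.04]);near=np.hypot(xx-p0[0],yy-p0[1])<32
  for a,p,_ in blobs(near&(H>98)&(H<130)&(S>70)&(V>60),2,3):
    w=ray(c,*p,.0405)[:2]-[.6393,.001];print(n,'blue',a,np.linalg.norm(w),np.degrees(np.arctan2(w[1],w[0])))
"
```

```text
t 8.25 pos [0.6397 0.0008 0.0256] psi 141.9 q6 -0.94 w 0.16
shift [0.0019 0.0002 0.0011] turn [-0.0008 -0.0017 -0.0192] rows 0.02244137721449753 0.06756606531346566
[-3.83265962  0.43589915  5.57978905] [0.24031331 0.61714829 0.07709067] 27.837377786636353
scene blue 10 0.05547261946393128 -37.54071507579526
```

>>> step_arm(series=[{"x": 0,"y": 0,"z": 0,"ax": 0,"ay": 0,"az": -0.02,"grip": -1},{"x": 0,"y": 0,"z": 0,"ax": 0,"ay": 0,"az": -0.02,"grip": -1},{"x": 0,"y": 0,"z": 0,"ax": 0,"ay": 0,"az": -0.02,"grip": -1},{"x": 0,"y": 0,"z": 0,"ax": 0,"ay": 0,"az": -0.02,"grip": -1},{"x": 0,"y": 0,"z": -0.1,"ax": 0,"ay": 0,"az": -0.02,"grip": -1},{"x": 0,"y": 0,"z": -0.2,"ax": 0,"ay": 0,"az": -0.02,"grip": -1},{"x": 0,"y": 0,"z": -0.26,"ax": 0,"ay": 0,"az": -0.02,"grip": -1},{"x": 0,"y": 0,"z": -0.26,"ax": 0,"ay": 0,"az": -0.02,"grip": -1},{"x": 0,"y": 0,"z": -0.26,"ax": 0,"ay": 0,"az": -0.02,"grip": -1}])

```text
time: 9.25
tool_pos: [0.641, 0.0006, 0.1562]
tcp_rot: [1.004, 2.974, 0.001]
wrist_force: [0.1, -0.8, -0.8]
width: 1.002
grip_force: 0.0
```

```bash
python3 -c "
from m import *
c=cam('wrist','x.png'); from dial import dial; dial(c,np.array([.6393,.0012]))
i=c['img'][90:310,110:403];cv2.imwrite('pics/g6.png',cv2.cvtColor(cv2.resize(i,None,fx=2.7,fy=2.7,interpolation=cv2.INTER_CUBIC),cv2.COLOR_RGB2BGR))
t=cam('top');H,S,V=hsv(t)
for a,p,mm in blobs((S>90)&(V<105),8,60): 
  if 150<a<400: print('cell',a,p.round(1),ray(t,*p,.05)[:2].round(4),rect(t,mm,.05))
"; python3 go.py .543 -.167 .2 86
```

```text
dial [6.404e-01 6.000e-04] [0.1285 0.1311]
blue 72 [262.4 234.5] 0.0546 -35.5
red 105 [203.3 168.7] 0.0502 -135.1
ptr 56 [ 0.0351 -0.026 ] -36.6 0.0517
stripe 942 -46.3
cell 280 [ 97.2 196.8] [0.6126 0.4402] ((0.6130853891372681, 0.44046643376350403), (0.00720439525321126, 0.33854490518569946), 89.95355224609375)
cell 259 [131.1 227.3] [0.5261 0.341 ] ((0.5263736248016357, 0.3410433232784271), (0.08999540656805038, 0.022787922993302345), 9.469592094421387)
cell 240 [149.  224.3] [0.5342 0.2904] ((0.5343745946884155, 0.2899189293384552), (0.08951245993375778, 0.022241080179810524), 8.66845989227295)
cell 223 [ 63.4 230.6] [0.5177 0.5341] ((0.517998993396759, 0.5368821620941162), (0.06601253151893616, 0.030890608206391335), 89.77149200439453)
cell 221 [167.  221.3] [0.5424 0.2398] ((0.5427794456481934, 0.2387761026620865), (0.09075304865837097, 0.02175426110625267), 8.665736198425293)
cell 197 [ 79.  244.3] [0.4791 0.4879] ((0.4800613820552826, 0.4938727021217346), (0.06816033273935318, 0.033431779593229294), 89.84675598144531)
cell 194 [184.8 218.3] [0.5505 0.1896] ((0.5507176518440247, 0.18796010315418243), (0.09022868424654007, 0.02104756608605385), 8.145811080932617)
t 9.35 pos [0.639  0.0007 0.1532] psi 142.7 q6 -0.96 w 0.999
shift [-0.0503 -0.3832 -0.0931] turn [-0.0052 -0.0025  1.8902] rows 3.9757573352910254 6.601311799859143
```

View pics/g6.png

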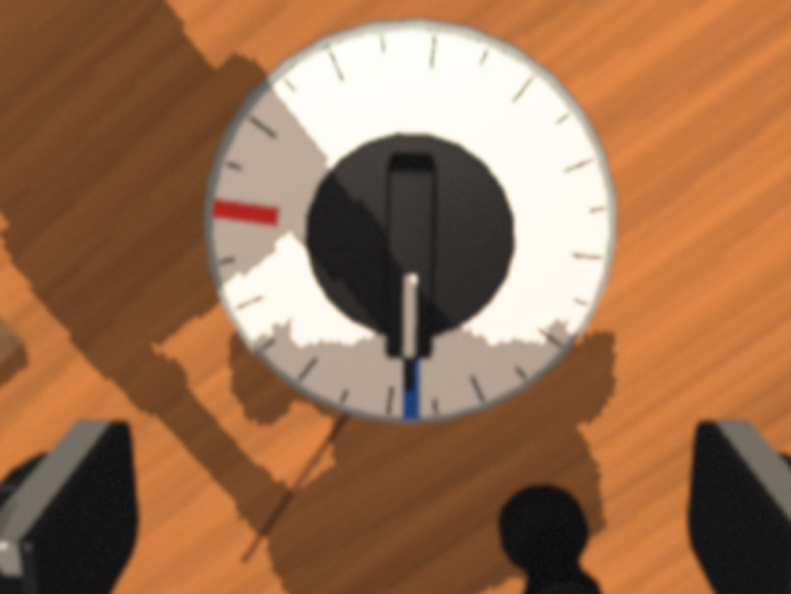

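The pointer sits on the blue mark. The rack and box were measured with the top view (+2.5 mm in x), so next are the plates, taken with tool heading ψ=184.

```bash
python3 go.py .543 -.167 .15 172
```

```text
t 9.35 pos [0.639  0.0007 0.1532] psi 142.7 q6 -0.96 w 0.999
shift [-0.0505 -0.3831  0.0069] turn [-0.002  -0.0052 -0.9765] rows 3.864355062243879 3.410409304288311
```

>>> step_arm(series=[{"x": -0.05,"y": -0.383,"z": 0,"ax": 0,"ay": 0,"az": -0.98,"grip": 0.4},{"x": -0.05,"y": -0.383,"z": 0,"ax": 0,"ay": 0,"az": -0.98,"grip": 0.4},{"x": -0.05,"y": -0.383,"z": 0,"ax": 0,"ay": 0,"az": -0.98,"grip": 0.4},{"x": -0.05,"y": -0.383,"z": 0,"ax": 0,"ay": 0,"az": -0.98,"grip": 0.4},{"x": -0.05,"y": -0.383,"z": 0,"ax": 0,"ay": 0,"az": -0.98,"grip": 0.4},{"x": -0.05,"y": -0.383,"z": 0,"ax": 0,"ay": 0,"az": -0.98,"grip": 0.4}])

```text
time: 9.95
tool_pos: [0.5424, -0.1673, 0.1529]
tcp_rot: [-0.221, -3.131, -0.002]
wrist_force: [-0.1, 1.0, 0.7]
width: 0.303
grip_force: 0.0
```

```bash
python3 go.py .543 -.167 .09 183.8
```

```text
t 9.95 pos [ 0.5424 -0.1673  0.1529] psi 171.9 q6 -1.77 w 0.303
shift [-0.0015  0.0006  0.1258] turn [ 0.0028 -0.006  -0.3963] rows 1.2583835924488067 1.3841109264964784
```

>>> step_arm(series=[{"x": 0,"y": 0,"z": 0.1,"ax": 0,"ay": 0,"az": -0.4,"grip": 0.4},{"x": 0,"y": 0,"z": 0.125,"ax": 0,"ay": 0,"az": -0.4,"grip": 0.4},{"x": 0,"y": 0,"z": 0.125,"ax": 0,"ay": 0,"az": -0.4,"grip": 0.4},{"x": 0,"y": 0,"z": 0.125,"ax": 0,"ay": 0,"az": -0.4,"grip": 0.4}])

```text
time: 10.35
tool_pos: [0.5445, -0.1656, 0.0919]
tcp_rot: [0.112, -3.139, -0.001]
wrist_force: [0.4, 0.0, 0.2]
width: 0.299
grip_force: 0.0
```

```bash
python3 go.py .543 -.167 .028 183.8;  python3 -c "
from m import *
c=cam('wrist','p1.png');s=bot.read_state();p=s['tool_pos'];print(p,proj(c,p+[0,0,.034]),proj(c,[.543,-.167,.1]))
H,S,V=hsv(c)
for a,q,mm in blobs((H>22)&(H<34)&(S>170)&(V>70),5,40): print(a,q.round(1),ray(c,*q,.1)[:2].round(4),rect(c,mm,.1))
"
```

```text
t 10.35 pos [ 0.5445 -0.1656  0.0919] psi -175.9 q6 -1.98 w 0.299
shift [ 0.003  -0.0026  0.1279] turn [ 0.0014 -0.0019  0.0099] rows 1.2791997056118667 0.035593529289526464
[ 0.54533785 -0.16613098  0.09310646] [258.66833118 253.89616848] [257.87816962 227.23971637]
779 [151.  208.2] [ 0.5365 -0.2229] ((0.5362884402275085, -0.22320866584777832), (0.03372086584568024, 0.007460399065166712), 3.5388832092285156)
369 [257.5 214.4] [ 0.5359 -0.1677] ((0.5357890129089355, -0.167719304561615), (0.01647219806909561, 0.006819756701588631), 4.195526599884033)
```

View pics/p1.png

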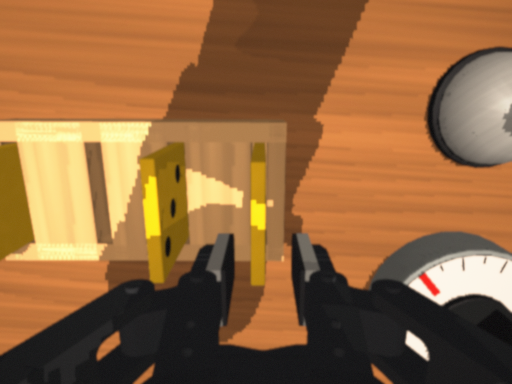

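>>> step_arm(series=[{"x": 0.003,"y": -0.005,"z": 0.06,"ax": 0,"ay": 0,"az": 0,"grip": 0.4},{"x": 0.003,"y": -0.005,"z": 0.1,"ax": 0,"ay": 0,"az": 0,"grip": 0.4},{"x": 0.003,"y": -0.005,"z": 0.128,"ax": 0,"ay": 0,"az": 0,"grip": 0.4},{"x": 0.003,"y": -0.005,"z": 0.128,"ax": 0,"ay": 0,"az": 0,"grip": 1},{"x": 0.003,"y": -0.005,"z": 0.128,"ax": 0,"ay": 0,"az": 0,"grip": 1},{"x": 0.003,"y": -0.005,"z": 0.128,"ax": 0,"ay": 0,"az": 0,"grip": 1},{"x": 0.003,"y": -0.005,"z": 0.128,"ax": 0,"ay": 0,"az": 0,"grip": 1}], force=30)

```text
time: 11.1
tool_pos: [0.5439, -0.1697, 0.0298]
tcp_rot: [-0.113, 3.137, -0.001]
wrist_force: [0.5, -0.1, -0.5]
width: 0.09
grip_force: 33.6
```

```bash
cat > box.py <<'E'
from m import *
t=cam('top');H,S,V=hsv(t);C=[]
for a,p,mm in blobs((S>90)&(V<105),14,60):
    r=rect(t,mm,.05);w=sorted(r[1])
    if .015<w[0]<.028 and .08<w[1]<.1: C.append((*r[0],r[2],a))
for k in sorted(C,key=lambda k:-k[1]): print('cell',np.round([k[0]+.0025,k[1],k[2],k[3]],4))
s=bot.read_state();print('F',s['wrist_force'].round(1),'grip',round(s['grip_force'],1),'w',round(s['width'],3),'pos',s['tool_pos'].round(4))
E
python3 box.py
```

```text
cell [  0.5289   0.341    8.9306 259.    ]
cell [  0.5369   0.2899   8.6685 241.    ]
cell [  0.5451   0.2388   8.4069 219.    ]
cell [5.53300e-01 1.87500e-01 1.00144e+01 1.90000e+02]
cell [2.1700e-01 4.4000e-02 4.2643e+00 1.5300e+02]
F [ 0.6 -0.1 -0.4] grip 33.6 w 0.089 pos [ 0.5438 -0.1697  0.0297]
```

>>> step_arm(series=[{"x": 0,"y": 0,"z": -0.05,"ax": 0,"ay": 0,"az": 0,"grip": 1},{"x": 0,"y": 0,"z": -0.12,"ax": 0,"ay": 0,"az": 0,"grip": 1},{"x": 0,"y": 0,"z": -0.2,"ax": 0,"ay": 0,"az": 0,"grip": 1},{"x": 0,"y": 0,"z": -0.26,"ax": 0,"ay": 0,"az": 0,"grip": 1},{"x": 0,"y": 0,"z": -0.26,"ax": 0,"ay": 0,"az": 0,"grip": 1},{"x": 0,"y": 0,"z": -0.26,"ax": 0,"ay": 0,"az": 0,"grip": 1}])

```text
time: 11.75
tool_pos: [0.5437, -0.1698, 0.16]
tcp_rot: [-0.113, 3.137, -0.002]
wrist_force: [-0.2, 0.2, -0.0]
width: 0.088
grip_force: 33.7
```

```bash
python3 box.py; python3 go.py .5289 .340 .16 188.9
```

```text
cell [  0.5287   0.3411   9.0322 257.    ]
cell [  0.5369   0.2899   8.6685 240.    ]
cell [  0.5453   0.2388   8.4069 218.    ]
cell [5.53000e-01 1.87500e-01 1.00144e+01 1.91000e+02]
F [ 0.5 -0.1 -0.6] grip 33.7 w 0.09 pos [ 0.5425 -0.1694  0.1583]
t 11.8 pos [ 0.5425 -0.1694  0.1583] psi -175.9 q6 -1.99 w 0.09
shift [-0.0459  1.0181 -0.0034] turn [-1.000e-04  0.000e+00 -1.596e-01] rows 10.191785583799675 0.5572893623300399
```

>>> step_arm(series=[{"x": 0,"y": 0.06,"z": 0,"ax": 0,"ay": 0,"az": 0,"grip": 1},{"x": 0,"y": 0.15,"z": 0,"ax": 0,"ay": 0,"az": 0,"grip": 1},{"x": -0.01,"y": 0.25,"z": 0,"ax": 0,"ay": 0,"az": 0,"grip": 1},{"x": -0.01,"y": 0.35,"z": 0,"ax": 0,"ay": 0,"az": 0,"grip": 1},{"x": -0.02,"y": 0.45,"z": 0,"ax": 0,"ay": 0,"az": -0.1,"grip": 1},{"x": -0.03,"y": 0.55,"z": 0,"ax": 0,"ay": 0,"az": -0.16,"grip": 1},{"x": -0.04,"y": 0.65,"z": 0,"ax": 0,"ay": 0,"az": -0.16,"grip": 1},{"x": -0.04,"y": 0.75,"z": 0,"ax": 0,"ay": 0,"az": -0.16,"grip": 1},{"x": -0.04,"y": 0.85,"z": 0,"ax": 0,"ay": 0,"az": -0.16,"grip": 1},{"x": -0.04,"y": 0.92,"z": 0,"ax": 0,"ay": 0,"az": -0.16,"grip": 1},{"x": -0.045,"y": 0.96,"z": 0,"ax": 0,"ay": 0,"az": -0.16,"grip": 1},{"x": -0.045,"y": 0.96,"z": 0,"ax": 0,"ay": 0,"az": -0.16,"grip": 1}])

```text
time: 13.0
tool_pos: [0.5296, 0.3127, 0.1564]
tcp_rot: [0.249, -3.129, 0.001]
wrist_force: [-0.2, 0.1, -1.7]
width: 0.09
grip_force: 33.7
```

```bash
python3 go.py .5289 .340 .09 188.9; python3 -c "
from m import *
c=cam('wrist','p2.png')
print([proj(c,[x,y,.05]).round(0) for x,y in((.5289,.341),(.5369,.29))])
print(bot.read_state()['tool_pos'])"
```

```text
t 13.0 pos [0.5296 0.3127 0.1564] psi -170.9 q6 -1.24 w 0.09
shift [-0.0076  0.0542  0.1328] turn [-0.0013 -0.0051  0.0066] rows 1.4360078318112366 0.029570057001965393
[array([294., 185.]), array([234., 184.])]
[0.52984748 0.31099336 0.15660439]
```

View pics/p2.png

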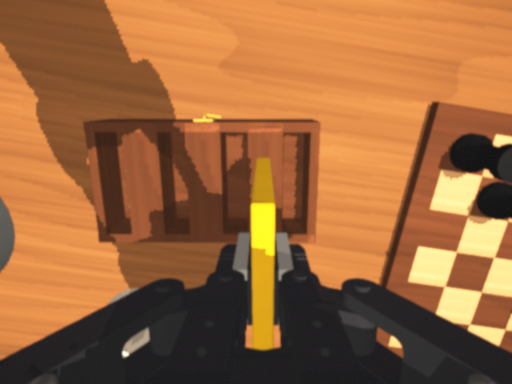

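The plate is held straight. The right-hand compartment at (294,185) is the target.

>>> step_arm(series=[{"x": -0.008,"y": 0.05,"z": 0.03,"ax": 0,"ay": 0,"az": 0,"grip": 1},{"x": -0.008,"y": 0.056,"z": 0.1,"ax": 0,"ay": 0,"az": 0,"grip": 1},{"x": -0.008,"y": 0.056,"z": 0.13,"ax": 0,"ay": 0,"az": 0,"grip": 1},{"x": -0.008,"y": 0.056,"z": 0.13,"ax": 0,"ay": 0,"az": 0,"grip": 1},{"x": -0.008,"y": 0.056,"z": 0.13,"ax": 0,"ay": 0,"az": 0,"grip": 1}])

```text
time: 13.55
tool_pos: [0.5305, 0.3377, 0.0933]
tcp_rot: [0.242, -3.131, 0.001]
wrist_force: [0.6, 0.4, 0.0]
width: 0.086
grip_force: 33.7
```

```bash
python3 go.py .5289 .340 .0275 188.9; python3 -c "
from m import *
c=cam('wrist');H,S,V=hsv(c)
for a,p,mm in blobs((S>90)&(V<75),8,60): print(a,p.round(1),ray(c,*p,.05)[:2].round(4))
for a,q,mm in blobs((H>22)&(H<34)&(S>170)&(V>70),2,40): print('pl',a,q)
cv2.imwrite('pics/p3.png',cv2.cvtColor(c['img'],cv2.COLOR_RGB2BGR))
print(proj(c,[.5289,.341,.05]))
"
```

```text
t 13.55 pos [0.5305 0.3377 0.0933] psi -171.2 q6 -1.2 w 0.086
shift [0.0023 0.0051 0.1316] turn [-0.0016 -0.0021 -0.0021] rows 1.3168884175900117 0.01190795804635185
3040 [ 33.4 181.7] [0.5401 0.1868]
1401 [183.9 213.8] [0.547  0.2874]
447 [102.4 143.3] [0.5075 0.2312]
351 [434.6 128. ] [0.4653 0.439 ]
155 [393.1 274.3] [0.5694 0.4391]
71 [470.  159.1] [0.481  0.4674]
pl 1191 [262.8186398  227.65323258]
pl 40 [257.9   274.225]
[266.08221208 200.17687058]
```

View pics/p3.png

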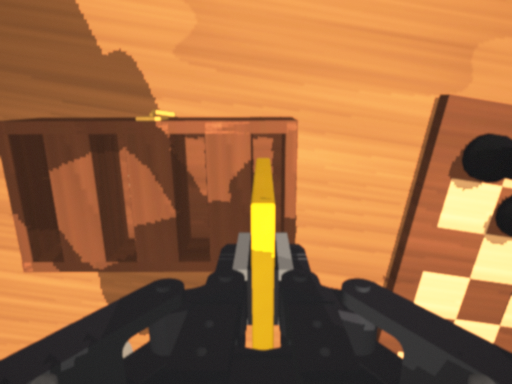

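>>> step_arm(series=[{"x": 0.002,"y": 0.005,"z": 0.02,"ax": 0,"ay": 0,"az": 0,"grip": 1},{"x": 0.002,"y": 0.005,"z": 0.06,"ax": 0,"ay": 0,"az": 0,"grip": 1},{"x": 0.002,"y": 0.005,"z": 0.1,"ax": 0,"ay": 0,"az": 0,"grip": 1},{"x": 0.002,"y": 0.005,"z": 0.12,"ax": 0,"ay": 0,"az": 0,"grip": 1},{"x": 0.002,"y": 0.005,"z": 0.13,"ax": 0,"ay": 0,"az": 0,"grip": 1},{"x": 0.002,"y": 0.005,"z": 0.13,"ax": 0,"ay": 0,"az": 0,"grip": 1}])

```text
time: 14.2
tool_pos: [0.5289, 0.3414, 0.0282]
tcp_rot: [0.244, -3.132, 0.0]
wrist_force: [-0.5, -0.0, -1.4]
width: 0.086
grip_force: 33.7
```

```bash
python3 box.py
```

```text
F [ 0.  -0.1  0.5] grip 33.7 w 0.093 pos [0.5294 0.3418 0.0289]
```

>>> step_arm(series=[{"x": 0,"y": 0,"z": 0.003,"ax": 0,"ay": 0,"az": 0,"grip": 0.4},{"x": 0,"y": 0,"z": 0.003,"ax": 0,"ay": 0,"az": 0,"grip": 0.4},{"x": 0,"y": 0,"z": 0.003,"ax": 0,"ay": 0,"az": 0,"grip": 0.4},{"x": 0,"y": 0,"z": -0.06,"ax": 0,"ay": 0,"az": 0,"grip": 0.4},{"x": 0,"y": 0,"z": -0.16,"ax": 0,"ay": 0,"az": 0,"grip": 0.4},{"x": 0,"y": 0,"z": -0.26,"ax": 0,"ay": 0,"az": 0,"grip": 0.4},{"x": 0,"y": 0,"z": -0.26,"ax": 0,"ay": 0,"az": 0,"grip": 0.4}])

```text
time: 14.95
tool_pos: [0.5346, 0.3448, 0.1689]
tcp_rot: [-0.243, 3.117, 0.012]
wrist_force: [1.5, 0.1, 0.7]
width: 0.3
grip_force: 0.0
```

```bash
python3 go.py .545 -.2265 .16 183.8; python3 -c "
from m import *
c=cam('wrist');H,S,V=hsv(c)
for a,q,mm in blobs((H>22)&(H<34)&(S>170)&(V>70),3,40): print('pl',a,q.round(1),ray(c,*q,.096)[:2].round(4))"
```

```text
t 14.95 pos [0.5346 0.3448 0.1689] psi -171.1 q6 -1.19 w 0.3
shift [ 0.1568 -1.1322  0.0082] turn [0.0133 0.0295 0.1706] rows 11.430098024173454 0.6065200711352338
pl 674 [256.2 167.5] [0.5189 0.3392]
```

>>> step_arm(series=[{"x": 0.01,"y": -0.09,"z": 0,"ax": 0,"ay": 0,"az": 0,"grip": 0.4},{"x": 0.03,"y": -0.19,"z": 0,"ax": 0,"ay": 0,"az": 0,"grip": 0.4},{"x": 0.04,"y": -0.28,"z": 0,"ax": 0,"ay": 0,"az": 0,"grip": 0.4},{"x": 0.05,"y": -0.38,"z": 0,"ax": 0,"ay": 0,"az": 0,"grip": 0.4},{"x": 0.07,"y": -0.48,"z": 0,"ax": 0,"ay": 0,"az": 0.17,"grip": 0.4},{"x": 0.08,"y": -0.58,"z": 0,"ax": 0,"ay": 0,"az": 0.17,"grip": 0.4},{"x": 0.1,"y": -0.68,"z": 0,"ax": 0,"ay": 0,"az": 0.17,"grip": 0.4},{"x": 0.12,"y": -0.78,"z": 0,"ax": 0,"ay": 0,"az": 0.17,"grip": 0.4},{"x": 0.13,"y": -0.88,"z": 0,"ax": 0,"ay": 0,"az": 0.17,"grip": 0.4},{"x": 0.14,"y": -0.97,"z": 0,"ax": 0,"ay": 0,"az": 0.17,"grip": 0.4},{"x": 0.14,"y": -0.99,"z": 0,"ax": 0,"ay": 0,"az": 0.17,"grip": 0.4},{"x": 0.14,"y": -0.99,"z": 0,"ax": 0,"ay": 0,"az": 0.17,"grip": 0.4}])

```text
time: 16.2
tool_pos: [0.5358, -0.1598, 0.1573]
tcp_rot: [0.099, -3.138, -0.001]
wrist_force: [-0.5, 0.5, -0.7]
width: 0.302
grip_force: 0.0
```

```bash
python3 go.py .545 -.2255 .095 183.8; python3 box.py; python3 go.py .545 -.2255 .095 183.8
```

```text
t 16.2 pos [ 0.5358 -0.1598  0.1573] psi -176.4 q6 -1.97 w 0.302
shift [-0.0102 -0.1325  0.1245] turn [ 0.0017 -0.003  -0.0062] rows 1.8209493069832619 0.024687270784688242
cell [  0.5369   0.2899   8.6685 241.    ]
cell [  0.545    0.239    8.4069 221.    ]
cell [5.53300e-01 1.87500e-01 1.00144e+01 1.91000e+02]
F [ 0.3 -0.1  0.7] grip 0.0 w 0.302 pos [ 0.5358 -0.1582  0.1574]
t 16.25 pos [ 0.5358 -0.1582  0.1574] psi -176.3 q6 -1.97 w 0.302
shift [-0.0098 -0.1357  0.1246] turn [ 0.0028 -0.0031 -0.0031] rows 1.844584514739721 0.018140049983443134
```

>>> step_arm(series=[{"x": -0.01,"y": -0.08,"z": 0.02,"ax": 0,"ay": 0,"az": 0,"grip": 0.4},{"x": -0.01,"y": -0.134,"z": 0.08,"ax": 0,"ay": 0,"az": 0,"grip": 0.4},{"x": -0.01,"y": -0.134,"z": 0.12,"ax": 0,"ay": 0,"az": 0,"grip": 0.4},{"x": -0.01,"y": -0.134,"z": 0.12,"ax": 0,"ay": 0,"az": 0,"grip": 0.4},{"x": -0.01,"y": -0.134,"z": 0.12,"ax": 0,"ay": 0,"az": 0,"grip": 0.4}])

```text
time: 16.75
tool_pos: [0.5457, -0.2228, 0.0979]
tcp_rot: [0.108, -3.138, -0.002]
wrist_force: [0.2, 0.7, 0.5]
width: 0.294
grip_force: 0.0
```

```bash
python3 go.py .545 -.2255 .0285 183.8; python3 -c "
from m import *
c=cam('wrist');H,S,V=hsv(c)
for a,q,mm in blobs((H>22)&(H<34)&(S>170)&(V>70),3,40): print('pl',a,q.round(1),ray(c,*q,.1)[:2].round(4))"; python3 go.py .545 -.2255 .0285 183.8
```

```text
t 16.75 pos [ 0.5457 -0.2228  0.0979] psi -176.1 q6 -2.07 w 0.294
shift [ 0.0016 -0.0056  0.1389] turn [ 0.0027 -0.0029  0.0042] rows 1.3900458235621769 0.02017160690483963
pl 1583 [ 54.8 221.7] [ 0.5509 -0.334 ]
pl 376 [259.5 213.2] [ 0.5385 -0.2237]
t 16.8 pos [ 0.5467 -0.2233  0.0991] psi -176.1 q6 -2.07 w 0.301
shift [ 0.0037 -0.0042  0.1413] turn [0.0002 0.0011 0.0044] rows 1.4137955068784116 0.015841646904896815
```

>>> step_arm(series=[{"x": 0.003,"y": -0.005,"z": 0.06,"ax": 0,"ay": 0,"az": 0,"grip": 0.4},{"x": 0.003,"y": -0.005,"z": 0.1,"ax": 0,"ay": 0,"az": 0,"grip": 0.4},{"x": 0.003,"y": -0.005,"z": 0.14,"ax": 0,"ay": 0,"az": 0,"grip": 0.4},{"x": 0.003,"y": -0.005,"z": 0.14,"ax": 0,"ay": 0,"az": 0,"grip": 1},{"x": 0.003,"y": -0.005,"z": 0.14,"ax": 0,"ay": 0,"az": 0,"grip": 1},{"x": 0.003,"y": -0.005,"z": 0.14,"ax": 0,"ay": 0,"az": 0,"grip": 1},{"x": 0.003,"y": -0.005,"z": 0.14,"ax": 0,"ay": 0,"az": 0,"grip": 1}], force=30)

```text
time: 17.5
tool_pos: [0.5449, -0.2261, 0.0295]
tcp_rot: [-0.105, 3.14, 0.003]
wrist_force: [-0.6, 5.9, -0.5]
width: 0.092
grip_force: 33.5
```

>>> step_arm(series=[{"x": 0,"y": 0,"z": -0.05,"ax": 0,"ay": 0,"az": 0,"grip": 1},{"x": 0,"y": 0,"z": -0.12,"ax": 0,"ay": 0,"az": 0,"grip": 1},{"x": 0,"y": 0,"z": -0.2,"ax": 0,"ay": 0,"az": 0,"grip": 1},{"x": 0,"y": 0,"z": -0.26,"ax": 0,"ay": 0,"az": 0,"grip": 1},{"x": 0,"y": 0,"z": -0.26,"ax": 0,"ay": 0,"az": 0,"grip": 1},{"x": 0,"y": 0,"z": -0.26,"ax": 0,"ay": 0,"az": 0,"grip": 1}])

```text
time: 18.1
tool_pos: [0.5464, -0.2285, 0.1613]
tcp_rot: [-0.105, 3.135, -0.005]
wrist_force: [1.0, 0.9, -0.8]
width: 0.089
grip_force: 33.7
```

```bash
python3 box.py;  python3 go.py .545 .239 .16 188.9
```

```text
cell [  0.5369   0.2899   8.6685 240.    ]
cell [  0.5451   0.2388   8.4069 217.    ]
cell [5.53300e-01 1.87500e-01 1.00144e+01 1.88000e+02]
F [-0.9  0.6 -1.5] grip 33.7 w 0.087 pos [ 0.545  -0.2279  0.1593]
t 18.15 pos [ 0.545  -0.2279  0.1593] psi -176.2 q6 -2.08 w 0.087
shift [-0.0621  0.9317 -0.0025] turn [-0.0027  0.0028 -0.1693] rows 9.337347862836488 0.5914737705392727
```

>>> step_arm(series=[{"x": 0,"y": 0.06,"z": 0,"ax": 0,"ay": 0,"az": 0,"grip": 1},{"x": 0,"y": 0.15,"z": 0,"ax": 0,"ay": 0,"az": 0,"grip": 1},{"x": -0.01,"y": 0.25,"z": 0,"ax": 0,"ay": 0,"az": 0,"grip": 1},{"x": -0.02,"y": 0.35,"z": 0,"ax": 0,"ay": 0,"az": 0,"grip": 1},{"x": -0.03,"y": 0.45,"z": 0,"ax": 0,"ay": 0,"az": -0.1,"grip": 1},{"x": -0.04,"y": 0.55,"z": 0,"ax": 0,"ay": 0,"az": -0.17,"grip": 1},{"x": -0.05,"y": 0.65,"z": 0,"ax": 0,"ay": 0,"az": -0.17,"grip": 1},{"x": -0.06,"y": 0.75,"z": 0,"ax": 0,"ay": 0,"az": -0.17,"grip": 1},{"x": -0.06,"y": 0.85,"z": 0,"ax": 0,"ay": 0,"az": -0.17,"grip": 1},{"x": -0.062,"y": 0.91,"z": 0,"ax": 0,"ay": 0,"az": -0.17,"grip": 1},{"x": -0.062,"y": 0.932,"z": 0,"ax": 0,"ay": 0,"az": -0.17,"grip": 1},{"x": -0.062,"y": 0.932,"z": 0,"ax": 0,"ay": 0,"az": -0.17,"grip": 1}])

```text
time: 19.35
tool_pos: [0.5435, 0.2404, 0.1568]
tcp_rot: [0.248, -3.129, 0.002]
wrist_force: [-0.2, -0.3, -0.6]
width: 0.09
grip_force: 33.7
```

```bash
python3 go.py .545 .239 .0285 188.9; python3 -c "
from m import *
c=cam('wrist');H,S,V=hsv(c)
for a,q,mm in blobs((H>22)&(H<34)&(S>170)&(V>70),3,40): print('pl',a,q.round(1),ray(c,*q,.096)[:2].round(4))
print(proj(c,[.545,.239,.05]),proj(c,[.513,.334,.05]))
from box import *"; python3 go.py .545 .239 .0285 188.9
```

```text
t 19.35 pos [0.5435 0.2404 0.1568] psi -170.9 q6 -1.35 w 0.09
shift [-0.0033 -0.003   0.2566] turn [-0.0018 -0.0049  0.0057] rows 2.565898866729098 0.027042656782949342
pl 1041 [263.  228.1] [0.5685 0.2458]
pl 1013 [399.1 196.1] [0.5287 0.3389]
[259.46147449 181.78625929] [377.29891378 162.60588048]
cell [  0.6155   0.38    36.9683 154.    ]
cell [ 3.121e-01 -3.700e-03  1.266e-01  1.480e+02]
F [-0.1 -0.2 -1.1] grip 33.7 w 0.088 pos [0.544  0.2383 0.1573]
t 19.45 pos [0.544  0.2383 0.1573] psi -171.1 q6 -1.35 w 0.088
shift [-0.0026  0.0014  0.2576] turn [-0.0027 -0.0037  0.0007] rows 2.5761678743099607 0.016257841306235164
```

>>> step_arm(series=[{"x": -0.002,"y": 0,"z": 0.06,"ax": 0,"ay": 0,"az": 0,"grip": 1},{"x": -0.002,"y": 0,"z": 0.12,"ax": 0,"ay": 0,"az": 0,"grip": 1},{"x": -0.002,"y": 0,"z": 0.17,"ax": 0,"ay": 0,"az": 0,"grip": 1},{"x": -0.002,"y": 0,"z": 0.21,"ax": 0,"ay": 0,"az": 0,"grip": 1},{"x": -0.002,"y": 0,"z": 0.24,"ax": 0,"ay": 0,"az": 0,"grip": 1},{"x": -0.002,"y": 0,"z": 0.256,"ax": 0,"ay": 0,"az": 0,"grip": 1},{"x": -0.002,"y": 0,"z": 0.256,"ax": 0,"ay": 0,"az": 0,"grip": 1}])

```text
time: 20.15
tool_pos: [0.545, 0.2385, 0.0294]
tcp_rot: [0.242, -3.13, 0.001]
wrist_force: [0.1, -0.2, -0.1]
width: 0.084
grip_force: 33.7
```

>>> step_arm(series=[{"x": 0,"y": 0,"z": 0.001,"ax": 0,"ay": 0,"az": 0,"grip": 0.4},{"x": 0,"y": 0,"z": 0.001,"ax": 0,"ay": 0,"az": 0,"grip": 0.4},{"x": 0,"y": 0,"z": 0.001,"ax": 0,"ay": 0,"az": 0,"grip": 0.4},{"x": 0,"y": 0,"z": -0.06,"ax": 0,"ay": 0,"az": 0,"grip": 0.4},{"x": 0,"y": 0,"z": -0.16,"ax": 0,"ay": 0,"az": 0,"grip": 0.4},{"x": 0,"y": 0,"z": -0.26,"ax": 0,"ay": 0,"az": 0,"grip": 0.4},{"x": 0,"y": 0,"z": -0.26,"ax": 0,"ay": 0,"az": 0,"grip": 0.4}])

```text
time: 20.85
tool_pos: [0.5518, 0.2424, 0.171]
tcp_rot: [-0.244, 3.115, 0.008]
wrist_force: [0.4, 0.1, 0.9]
width: 0.296
grip_force: 0.0
```

```bash
python3 -c "
from m import *
c=cam('wrist');H,S,V=hsv(c)
for a,q,mm in blobs((H>22)&(H<34)&(S>170)&(V>70),3,40): print('pl',a,q.round(1),ray(c,*q,.096)[:2].round(4))"; python3 go.py .5555 -.3375 .16 183.8
```

```text
pl 915 [393.4 178. ] [0.5285 0.34  ]
pl 677 [258.8 166.7] [0.5357 0.2384]
t 20.9 pos [0.5497 0.2415 0.1671] psi -171.1 q6 -1.35 w 0.297
shift [ 0.1685 -1.1458  0.0093] turn [0.0058 0.0221 0.1713] rows 11.58154167468592 0.6035883797452961
```

>>> step_arm(series=[{"x": 0.01,"y": -0.09,"z": 0,"ax": 0,"ay": 0,"az": 0,"grip": 0.4},{"x": 0.03,"y": -0.19,"z": 0,"ax": 0,"ay": 0,"az": 0,"grip": 0.4},{"x": 0.04,"y": -0.28,"z": 0,"ax": 0,"ay": 0,"az": 0,"grip": 0.4},{"x": 0.05,"y": -0.38,"z": 0,"ax": 0,"ay": 0,"az": 0,"grip": 0.4},{"x": 0.07,"y": -0.48,"z": 0,"ax": 0,"ay": 0,"az": 0.17,"grip": 0.4},{"x": 0.08,"y": -0.58,"z": 0,"ax": 0,"ay": 0,"az": 0.17,"grip": 0.4},{"x": 0.1,"y": -0.68,"z": 0,"ax": 0,"ay": 0,"az": 0.17,"grip": 0.4},{"x": 0.12,"y": -0.78,"z": 0,"ax": 0,"ay": 0,"az": 0.17,"grip": 0.4},{"x": 0.13,"y": -0.88,"z": 0,"ax": 0,"ay": 0,"az": 0.17,"grip": 0.4},{"x": 0.145,"y": -0.97,"z": 0,"ax": 0,"ay": 0,"az": 0.17,"grip": 0.4},{"x": 0.145,"y": -0.99,"z": 0,"ax": 0,"ay": 0,"az": 0.17,"grip": 0.4},{"x": 0.145,"y": -0.99,"z": 0,"ax": 0,"ay": 0,"az": 0.17,"grip": 0.4}])

```text
time: 22.1
tool_pos: [0.5498, -0.2619, 0.1591]
tcp_rot: [0.1, -3.138, -0.002]
wrist_force: [-0.2, 0.3, 0.5]
width: 0.303
grip_force: 0.0
```

```bash
python3 box.py; python3 go.py .5555 -.3365 .095 183.8
```

```text
cell [  0.5368   0.2899   8.9296 237.    ]
cell [5.53300e-01 1.87500e-01 1.00144e+01 1.89000e+02]
cell [2.171e-01 3.460e-02 2.365e+00 1.410e+02]
F [-0.3 -0.1  0. ] grip 0.0 w 0.3 pos [ 0.5499 -0.2603  0.1592]
t 22.15 pos [ 0.5499 -0.2603  0.1592] psi -176.3 q6 -2.12 w 0.3
shift [-0.0014 -0.153   0.1281] turn [ 0.0034 -0.0031 -0.0026] rows 1.9958694573559543 0.01848494595903484
```

>>> step_arm(series=[{"x": 0,"y": -0.08,"z": 0.02,"ax": 0,"ay": 0,"az": 0,"grip": 0.4},{"x": 0,"y": -0.15,"z": 0.08,"ax": 0,"ay": 0,"az": 0,"grip": 0.4},{"x": 0,"y": -0.15,"z": 0.12,"ax": 0,"ay": 0,"az": 0,"grip": 0.4},{"x": 0,"y": -0.15,"z": 0.12,"ax": 0,"ay": 0,"az": 0,"grip": 0.4},{"x": 0,"y": -0.15,"z": 0.12,"ax": 0,"ay": 0,"az": 0,"grip": 0.4}])

```text
time: 22.65
tool_pos: [0.5555, -0.333, 0.0999]
tcp_rot: [0.107, -3.138, -0.003]
wrist_force: [0.9, 0.1, -0.4]
width: 0.297
grip_force: 0.0
```

```bash
python3 -c "
from m import *
c=cam('wrist');H,S,V=hsv(c)
for a,q,mm in blobs((H>22)&(H<34)&(S>170)&(V>70),3,40): print('pl',a,q.round(1),ray(c,*q,.1)[:2].round(4))"; python3 go.py .5545 -.3375 .0285 183.8
```

```text
pl 522 [257.4 207.4] [ 0.5456 -0.3353]
t 22.7 pos [ 0.5564 -0.3337  0.1012] psi -176.1 q6 -2.22 w 0.3
shift [ 0.0043 -0.0074  0.1453] turn [0.0004 0.0008 0.0044] rows 1.455683948259119 0.015617113198327088
```

>>> step_arm(series=[{"x": 0.003,"y": -0.007,"z": 0.06,"ax": 0,"ay": 0,"az": 0,"grip": 0.4},{"x": 0.003,"y": -0.007,"z": 0.1,"ax": 0,"ay": 0,"az": 0,"grip": 0.4},{"x": 0.003,"y": -0.007,"z": 0.143,"ax": 0,"ay": 0,"az": 0,"grip": 0.4},{"x": 0.003,"y": -0.007,"z": 0.143,"ax": 0,"ay": 0,"az": 0,"grip": 1},{"x": 0.003,"y": -0.007,"z": 0.143,"ax": 0,"ay": 0,"az": 0,"grip": 1},{"x": 0.003,"y": -0.007,"z": 0.143,"ax": 0,"ay": 0,"az": 0,"grip": 1},{"x": 0.003,"y": -0.007,"z": 0.143,"ax": 0,"ay": 0,"az": 0,"grip": 1}], force=30)

```text
time: 23.4
tool_pos: [0.5549, -0.3377, 0.0303]
tcp_rot: [-0.105, 3.139, 0.002]
wrist_force: [-0.9, 5.7, 1.0]
width: 0.088
grip_force: 33.5
```

>>> step_arm(series=[{"x": 0,"y": 0,"z": -0.05,"ax": 0,"ay": 0,"az": 0,"grip": 1},{"x": 0,"y": 0,"z": -0.12,"ax": 0,"ay": 0,"az": 0,"grip": 1},{"x": 0,"y": 0,"z": -0.2,"ax": 0,"ay": 0,"az": 0,"grip": 1},{"x": 0,"y": 0,"z": -0.26,"ax": 0,"ay": 0,"az": 0,"grip": 1},{"x": 0,"y": 0,"z": -0.26,"ax": 0,"ay": 0,"az": 0,"grip": 1},{"x": 0,"y": 0,"z": -0.26,"ax": 0,"ay": 0,"az": 0,"grip": 1}])

```text
time: 24.0
tool_pos: [0.5559, -0.3404, 0.162]
tcp_rot: [-0.105, 3.135, -0.006]
wrist_force: [-0.4, 0.2, -0.6]
width: 0.087
grip_force: 33.5
```

```bash
python3 box.py;  python3 go.py .5533 .1875 .16 188.9; python3 -c "
from m import *
for n in('top','scene'):
  c=cam(n);H,S,V=hsv(c)
  for a,q,mm in blobs((H>22)&(H<34)&(S>170)&(V>70),5,12): print(n,a,q.round(1),ray(c,*q,.096)[:2].round(4))"
```

```text
cell [  0.5369   0.2899   8.6685 240.    ]
cell [5.53000e-01 1.87500e-01 1.00144e+01 1.91000e+02]
F [-0.5  0.7 -0.8] grip 33.5 w 0.084 pos [ 0.5548 -0.3395  0.1598]
t 24.05 pos [ 0.5548 -0.3395  0.1598] psi -176.2 q6 -2.22 w 0.084
shift [-0.0673  1.0518 -0.0019] turn [-0.0032  0.0026 -0.1694] rows 10.539436720181916 0.5918217971879386
top 111 [163.1 220.4] [0.5443 0.2381]
top 103 [126.  226.9] [0.5273 0.3381]
top 31 [403.8 226.3] [ 0.5254 -0.3951]
scene 104 [397.6 208.6] [0.5344 0.3394]
scene 94 [355.1 200.4] [0.5523 0.2382]
```

>>> step_arm(series=[{"x": 0,"y": 0.06,"z": 0,"ax": 0,"ay": 0,"az": 0,"grip": 1},{"x": 0,"y": 0.15,"z": 0,"ax": 0,"ay": 0,"az": 0,"grip": 1},{"x": -0.01,"y": 0.25,"z": 0,"ax": 0,"ay": 0,"az": 0,"grip": 1},{"x": -0.02,"y": 0.35,"z": 0,"ax": 0,"ay": 0,"az": 0,"grip": 1},{"x": -0.03,"y": 0.45,"z": 0,"ax": 0,"ay": 0,"az": -0.1,"grip": 1},{"x": -0.04,"y": 0.55,"z": 0,"ax": 0,"ay": 0,"az": -0.17,"grip": 1},{"x": -0.05,"y": 0.65,"z": 0,"ax": 0,"ay": 0,"az": -0.17,"grip": 1},{"x": -0.06,"y": 0.75,"z": 0,"ax": 0,"ay": 0,"az": -0.17,"grip": 1},{"x": -0.06,"y": 0.85,"z": 0,"ax": 0,"ay": 0,"az": -0.17,"grip": 1},{"x": -0.067,"y": 0.94,"z": 0,"ax": 0,"ay": 0,"az": -0.17,"grip": 1},{"x": -0.067,"y": 0.99,"z": 0,"ax": 0,"ay": 0,"az": -0.17,"grip": 1},{"x": -0.067,"y": 0.99,"z": 0,"ax": 0,"ay": 0,"az": -0.17,"grip": 1}])

```text
time: 25.35
tool_pos: [0.5534, 0.1603, 0.1571]
tcp_rot: [0.251, -3.129, -0.001]
wrist_force: [-0.4, -0.0, -0.5]
width: 0.091
grip_force: 33.4
```

```bash
python3 go.py .5533 .1875 .0285 188.9; python3 -c "
from m import *
c=cam('wrist');H,S,V=hsv(c)
for a,q,mm in blobs((H>22)&(H<34)&(S>170)&(V>70),3,40): print('pl',a,q.round(1),ray(c,*q,.096)[:2].round(4))
for a,p,mm in blobs((S>90)&(V<75),8,60): print(a,p.round(1),ray(c,*p,.05)[:2].round(4))"; python3 go.py .5533 .1875 .0285 188.9
```

```text
t 25.35 pos [0.5534 0.1603 0.1571] psi -170.8 q6 -1.49 w 0.091
shift [-0.0091  0.0535  0.2572] turn [ 0.0013 -0.0053  0.0089] rows 2.6288725767099574 0.036675114748833164
pl 1023 [263.5 226. ] [0.5768 0.1661]
pl 966 [370.1 200.6] [0.5451 0.2392]
pl 459 [506.4 221. ] [0.5444 0.3423]
2120 [415.4 183.4] [0.535  0.2907]
803 [297.8 197.5] [0.5635 0.194 ]
286 [482.9 139.3] [0.4899 0.3355]
279 [506.  334.3] [0.6667 0.4189]
242 [125.3  56.4] [0.4729 0.0406]
172 [363. 140.] [0.5063 0.238 ]
104 [461.3 229.9] [0.5696 0.3426]
94 [342.6 228.2] [0.5849 0.2384]
t 25.4 pos [0.5536 0.1584 0.1572] psi -170.9 q6 -1.49 w 0.087
shift [-0.0093  0.0577  0.2573] turn [-0.0012 -0.0056  0.0071] rows 2.6386318458403752 0.0316456211328841
```

>>> step_arm(series=[{"x": -0.009,"y": 0.04,"z": 0,"ax": 0,"ay": 0,"az": 0,"grip": 1},{"x": -0.009,"y": 0.058,"z": 0.06,"ax": 0,"ay": 0,"az": 0,"grip": 1},{"x": -0.009,"y": 0.058,"z": 0.12,"ax": 0,"ay": 0,"az": 0,"grip": 1},{"x": -0.009,"y": 0.058,"z": 0.13,"ax": 0,"ay": 0,"az": 0,"grip": 1},{"x": -0.009,"y": 0.058,"z": 0.13,"ax": 0,"ay": 0,"az": 0,"grip": 1},{"x": -0.009,"y": 0.058,"z": 0.13,"ax": 0,"ay": 0,"az": 0,"grip": 1}])

```text
time: 26.0
tool_pos: [0.5558, 0.1858, 0.0949]
tcp_rot: [-0.242, 3.131, 0.0]
wrist_force: [0.2, -1.0, -0.6]
width: 0.089
grip_force: 33.5
```

```bash
python3 go.py .5533 .188 .0285 188.9
```

```text
t 26.0 pos [0.5558 0.1858 0.0949] psi -171.1 q6 -1.44 w 0.089
shift [0.0044 0.0051 0.1328] turn [-0.0002  0.0022 -0.0017] rows 1.330116965641885 0.009751389267992006
```

>>> step_arm(series=[{"x": 0.003,"y": 0.005,"z": 0.02,"ax": 0,"ay": 0,"az": 0,"grip": 1},{"x": 0.003,"y": 0.005,"z": 0.06,"ax": 0,"ay": 0,"az": 0,"grip": 1},{"x": 0.003,"y": 0.005,"z": 0.1,"ax": 0,"ay": 0,"az": 0,"grip": 1},{"x": 0.003,"y": 0.005,"z": 0.12,"ax": 0,"ay": 0,"az": 0,"grip": 1},{"x": 0.003,"y": 0.005,"z": 0.132,"ax": 0,"ay": 0,"az": 0,"grip": 1},{"x": 0.003,"y": 0.005,"z": 0.132,"ax": 0,"ay": 0,"az": 0,"grip": 1}])

```text
time: 26.6
tool_pos: [0.5527, 0.1887, 0.0276]
tcp_rot: [0.244, -3.131, 0.0]
wrist_force: [-0.9, -0.0, -0.7]
width: 0.086
grip_force: 33.5
```

```bash
python3 go.py .5533 .188 .0285 188.9;python3 -c "
from workcell import bot
print(bot.read_state()['wrist_force'])"
```

```text
t 26.6 pos [0.5527 0.1887 0.0276] psi -171.1 q6 -1.44 w 0.086
shift [-0.0009 -0.0015 -0.0018] turn [-0.0002 -0.0014  0.0004] rows 0.02544856717050918 0.005046756354241184
[-0.86018787 -0.03981295 -0.70926978]
```

Release, lift, then go towards the timer.

>>> step_arm(series=[{"x": 0,"y": 0,"z": 0,"ax": 0,"ay": 0,"az": 0,"grip": 0.4},{"x": 0,"y": 0,"z": 0,"ax": 0,"ay": 0,"az": 0,"grip": 0.4},{"x": 0,"y": 0,"z": 0,"ax": 0,"ay": 0,"az": 0,"grip": 0.4},{"x": 0,"y": 0,"z": -0.06,"ax": 0,"ay": 0,"az": 0,"grip": 0.4},{"x": 0,"y": 0,"z": -0.15,"ax": 0,"ay": 0,"az": 0,"grip": 0.4},{"x": 0,"y": 0,"z": -0.24,"ax": 0,"ay": 0,"az": 0,"grip": 0.4},{"x": 0,"y": 0,"z": -0.26,"ax": 0,"ay": 0,"az": 0,"grip": 0.4},{"x": 0,"y": 0,"z": -0.26,"ax": 0,"ay": 0,"az": 0,"grip": 0.4}])

```text
time: 27.4
tool_pos: [0.5554, 0.1895, 0.1618]
tcp_rot: [-0.244, 3.125, 0.002]
wrist_force: [-0.9, 0.4, -0.5]
width: 0.3
grip_force: 0.0
```

```bash
python3 go.py .639 0.001 .156 160; python3 -c "
from m import *
c=cam('wrist');H,S,V=hsv(c)
for a,q,mm in blobs((H>22)&(H<34)&(S>170)&(V>70),3,40): print('pl',a,q.round(1),ray(c,*q,.096)[:2].round(4))"
```

```text
t 27.4 pos [0.5554 0.1895 0.1618] psi -171.1 q6 -1.44 w 0.3
shift [-0.1066 -0.3984  0.0119] turn [0.0052 0.0128 0.9641] rows 4.125927931494737 3.3673627011045455
pl 937 [330.4 188.8] [0.545  0.2394]
pl 885 [469.8 187.8] [0.5284 0.3401]
pl 630 [261.8 170.7] [0.5395 0.1877]
```

>>> step_arm(series=[{"x": -0.03,"y": -0.09,"z": 0,"ax": 0,"ay": 0,"az": 0,"grip": 0.4},{"x": -0.05,"y": -0.19,"z": 0,"ax": 0,"ay": 0,"az": 0.2,"grip": 0.4},{"x": -0.08,"y": -0.28,"z": 0,"ax": 0,"ay": 0,"az": 0.5,"grip": -1},{"x": -0.107,"y": -0.38,"z": 0,"ax": 0,"ay": 0,"az": 0.75,"grip": -1},{"x": -0.107,"y": -0.4,"z": 0,"ax": 0,"ay": 0,"az": 0.96,"grip": -1},{"x": -0.107,"y": -0.4,"z": 0,"ax": 0,"ay": 0,"az": 0.96,"grip": -1},{"x": -0.107,"y": -0.4,"z": 0,"ax": 0,"ay": 0,"az": 0.96,"grip": -1}])

```text
time: 28.15
tool_pos: [0.6351, -0.0002, 0.1554]
tcp_rot: [-0.539, -3.091, 0.0]
wrist_force: [-0.1, 0.3, -0.3]
width: 1.001
grip_force: 0.0
```

```bash
python3 go.py .639 0.001 .1 142.7; python3 -c "
from m import *
from dial import dial
for i in 0,1:
  c=cam('wrist');dial(c,np.array([.6393,.0012]))";python3 go.py .639 0.001 .1 142.7
```

```text
t 28.15 pos [ 6.351e-01 -2.000e-04  1.554e-01] psi 160.2 q6 -1.27 w 1.001
shift [-0.007   0.005   0.1108] turn [-0.0027 -0.008   0.5842] rows 1.1109618305101523 2.040463701465881
dial [0.6403 0.001 ] [0.1293 0.1313]
blue 61 [247.7 239.2] 0.0553 -35.8
red 106 [212.  158.7] 0.0499 -135.1
ptr 68 [ 0.0356 -0.0243] -34.2 0.0519
stripe 932 -20.5
dial [0.6403 0.0011] [0.1294 0.1313]
blue 62 [246.9 238.8] 0.0553 -35.8
red 105 [211.3 158.4] 0.05 -135.1
ptr 68 [ 0.0356 -0.0242] -34.3 0.0521
stripe 929 -20.6
t 28.25 pos [0.6356 0.0008 0.1565] psi 160.3 q6 -1.27 w 0.998
shift [-0.0066  0.0028  0.1131] turn [-0.0014 -0.0048  0.5863] rows 1.1327640038943723 2.0476331779138217
```

>>> step_arm(series=[{"x": -0.006,"y": 0.003,"z": 0.05,"ax": 0,"ay": 0,"az": 0.28,"grip": -1},{"x": -0.006,"y": 0.003,"z": 0.11,"ax": 0,"ay": 0,"az": 0.56,"grip": -1},{"x": -0.006,"y": 0.003,"z": 0.11,"ax": 0,"ay": 0,"az": 0.58,"grip": -1},{"x": -0.006,"y": 0.003,"z": 0.11,"ax": 0,"ay": 0,"az": 0.58,"grip": -1}])

```text
time: 28.65
tool_pos: [0.639, 0.0012, 0.1024]
tcp_rot: [-0.995, -2.977, 0.001]
wrist_force: [-0.6, 0.0, 0.2]
width: 1.0
grip_force: 0.0
```

```bash
python3 go.py .639 0.001 .0255 142.5
```

```text
t 28.65 pos [0.639  0.0012 0.1024] psi 143.0 q6 -0.96 w 1.0
shift [-4.000e-04 -1.000e-04  1.537e-01] turn [-0.0023 -0.0037  0.0175] rows 1.537197234694173 0.06304036831142198
```

>>> step_arm(series=[{"x": 0,"y": 0,"z": 0.08,"ax": 0,"ay": 0,"az": 0.02,"grip": -1},{"x": 0,"y": 0,"z": 0.12,"ax": 0,"ay": 0,"az": 0.02,"grip": -1},{"x": 0,"y": 0,"z": 0.153,"ax": 0,"ay": 0,"az": 0.02,"grip": -1},{"x": 0,"y": 0,"z": 0.153,"ax": 0,"ay": 0,"az": 0.02,"grip": -1},{"x": 0,"y": 0,"z": 0.153,"ax": 0,"ay": 0,"az": 0.02,"grip": 1},{"x": 0,"y": 0,"z": 0.153,"ax": 0,"ay": 0,"az": 0.02,"grip": 1},{"x": 0,"y": 0,"z": 0.153,"ax": 0,"ay": 0,"az": 0.02,"grip": 1},{"x": 0,"y": 0,"z": 0.153,"ax": 0,"ay": 0,"az": 0.02,"grip": 1},{"x": 0,"y": 0,"z": 0.153,"ax": 0,"ay": 0,"az": 0.02,"grip": 1},{"x": 0,"y": 0,"z": 0.153,"ax": 0,"ay": 0,"az": 0.02,"grip": 1}], force=25)

```text
time: 29.65
tool_pos: [0.6408, -0.0001, 0.0273]
tcp_rot: [1.02, 2.97, 0.001]
wrist_force: [-0.7, 0.5, 2.9]
width: 0.156
grip_force: 28.0
```

```bash
python3 go.py .639 0.001 .0255 142.5; python3 -c "
from m import *
print(bot.read_state()['wrist_force'],bot.read_state()['grip_force'])
for n in('top','scene'):
  c=cam(n);H,S,V=hsv(c)
  for a,q,mm in blobs((H>22)&(H<34)&(S>170)&(V>70),5,12): print(n,a,q.round(1),ray(c,*q,.096)[:2].round(4))"
```

```text
t 29.65 pos [ 6.408e-01 -1.000e-04  2.730e-02] psi 142.1 q6 -0.95 w 0.156
shift [ 0.0042 -0.0005  0.0036] turn [ 0.0018  0.0018 -0.013 ] rows 0.055207790669805204 0.046402918322874055
[-0.71608292  0.47193436  2.90491526] 28.025559782981873
top 117 [182. 218.] [0.5504 0.1873]
top 111 [163.1 220.4] [0.5443 0.2381]
top 97 [125.6 226.9] [0.5274 0.3391]
scene 99 [397.5 208.5] [0.5345 0.339 ]
scene 94 [334.8 195.2] [0.5573 0.1874]
scene 93 [355.2 200.1] [0.5514 0.2381]
```

>>> step_arm(series=[{"x": 0,"y": 0,"z": 0,"ax": 0,"ay": 0,"az": 0.25,"grip": 1},{"x": 0,"y": 0,"z": 0,"ax": 0,"ay": 0,"az": 0.5,"grip": 1},{"x": 0,"y": 0,"z": 0,"ax": 0,"ay": 0,"az": 0.75,"grip": 1},{"x": 0,"y": 0,"z": 0,"ax": 0,"ay": 0,"az": 1,"grip": 1},{"x": 0,"y": 0,"z": 0,"ax": 0,"ay": 0,"az": 1,"grip": 1}])

```text
time: 30.25
tool_pos: [0.6403, -0.0004, 0.0273]
tcp_rot: [1.757, 2.604, -0.0]
wrist_force: [-1.1, -0.8, 5.9]
width: 0.159
grip_force: 28.3
```

>>> step_arm(series=[{"x": 0,"y": 0,"z": 0,"ax": 0,"ay": 0,"az": 0.25,"grip": 1},{"x": 0,"y": 0,"z": 0,"ax": 0,"ay": 0,"az": 0.5,"grip": 1},{"x": 0,"y": 0,"z": 0,"ax": 0,"ay": 0,"az": 0.75,"grip": 1},{"x": 0,"y": 0,"z": 0,"ax": 0,"ay": 0,"az": 1,"grip": 1},{"x": 0,"y": 0,"z": 0,"ax": 0,"ay": 0,"az": 1,"grip": 1}])

```text
time: 30.75
tool_pos: [0.6398, -0.0005, 0.0273]
tcp_rot: [-2.372, -2.06, 0.001]
wrist_force: [-3.5, -0.3, 6.4]
width: 0.159
grip_force: 28.5
```

>>> step_arm(series=[{"x": 0,"y": 0,"z": 0,"ax": 0,"ay": 0,"az": 0.25,"grip": 1},{"x": 0,"y": 0,"z": 0,"ax": 0,"ay": 0,"az": 0.5,"grip": 1},{"x": 0,"y": 0,"z": 0,"ax": 0,"ay": 0,"az": 0.75,"grip": 1},{"x": 0,"y": 0,"z": 0,"ax": 0,"ay": 0,"az": 1,"grip": 1},{"x": 0,"y": 0,"z": 0,"ax": 0,"ay": 0,"az": 1,"grip": 1}])

```text
time: 31.25
tool_pos: [0.6393, -0.0003, 0.0273]
tcp_rot: [-2.824, -1.376, 0.003]
wrist_force: [-4.6, -0.3, 7.9]
width: 0.157
grip_force: 28.6
```

```bash
python3 go.py .639 0.001 .0255 43.8
```

```text
t 31.25 pos [ 6.393e-01 -3.000e-04  2.730e-02] psi 52.0 q6 0.62 w 0.157
shift [ 0.0016 -0.002   0.0036] turn [-0.0023  0.0025  0.2719] rows 0.043934804209442804 0.9497968050549191
```

>>> step_arm(series=[{"x": 0,"y": 0,"z": 0,"ax": 0,"ay": 0,"az": 0.15,"grip": 1},{"x": 0,"y": 0,"z": 0,"ax": 0,"ay": 0,"az": 0.27,"grip": 1},{"x": 0,"y": 0,"z": 0,"ax": 0,"ay": 0,"az": 0.27,"grip": 1},{"x": 0,"y": 0,"z": 0,"ax": 0,"ay": 0,"az": 0.27,"grip": 1},{"x": 0,"y": 0,"z": 0,"ax": 0,"ay": 0,"az": 0.27,"grip": -1},{"x": 0,"y": 0,"z": 0,"ax": 0,"ay": 0,"az": 0.27,"grip": -1},{"x": 0,"y": 0,"z": 0,"ax": 0,"ay": 0,"az": 0.27,"grip": -1},{"x": 0,"y": 0,"z": 0,"ax": 0,"ay": 0,"az": 0.27,"grip": -1},{"x": 0,"y": 0,"z": -0.1,"ax": 0,"ay": 0,"az": 0.27,"grip": -1},{"x": 0,"y": 0,"z": -0.2,"ax": 0,"ay": 0,"az": 0.27,"grip": -1},{"x": 0,"y": 0,"z": -0.26,"ax": 0,"ay": 0,"az": 0.27,"grip": -1},{"x": 0,"y": 0,"z": -0.26,"ax": 0,"ay": 0,"az": 0.27,"grip": -1}])

```text
time: 32.45
tool_pos: [0.6449, -0.0003, 0.1637]
tcp_rot: [2.908, 1.176, 0.017]
wrist_force: [0.8, -1.1, 0.1]
width: 1.002
grip_force: 0.0
```

```bash
python3 -c "
from m import *
from dial import dial
c=cam('wrist');dial(c,np.array([.6398,.001]));H,S,V=hsv(c)
print(bot.read_state()['tool_pos'])
i=c['img'][90:310,110:403];cv2.imwrite('pics/g7.png',cv2.cvtColor(cv2.resize(i,None,fx=2.7,fy=2.7,interpolation=cv2.INTER_CUBIC),cv2.COLOR_RGB2BGR))
for a,p,mm in blobs((H>18)&(H<30)&(S>150)&(V>130),5,25): print('yel',a,p.round(1),ray(c,*p,.068)[:2].round(4))
for n in('top','scene'):
  t=cam(n);H,S,V=hsv(t)
  for a,p,mm in blobs((H>18)&(H<30)&(S>150)&(V>150),30,8): 
    w=ray(t,*p,.068)[:2]
    if abs(w[0]-.48)<.05 and abs(w[1])<.05: print(n,a,p,w.round(4))
"
```

```text
dial [0.6398 0.0014] [0.1293 0.1321]
blue 81 [313.3 171.9] 0.0511 -36.4
red 86 [257.8 238.9] 0.0557 -135.4
ptr 29 [-0.0317 -0.0292] -137.3 0.0503
stripe 974 -136.5
[ 6.42809649e-01 -2.66776738e-04  1.60318080e-01]
yel 1443 [ 21.3 104.6] [0.5625 0.1773]
scene 13 [278. 156.] [0.4746 0.0046]
```

View pics/g7.png

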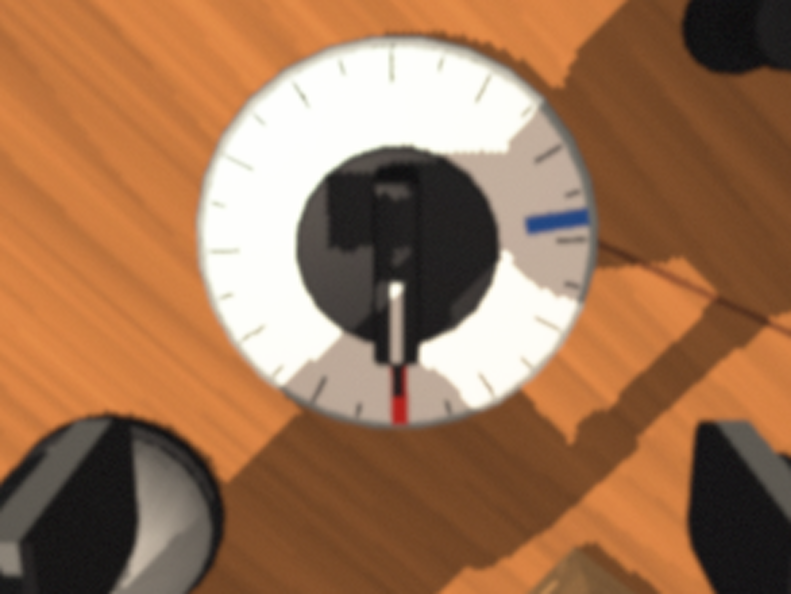

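The pointer (-137°) stands on the red mark (-135.4°). Next is the bell.

```bash
python3 go.py .455 -.03 .16 60
```

```text
t 32.6 pos [ 6.396e-01 -2.000e-04  1.558e-01] psi 44.0 q6 0.76 w 0.997
shift [-0.307  -0.2137 -0.0081] turn [-0.0014  0.0011 -0.5328] rows 3.7415157710831934 1.8607023730355656
```

>>> step_arm(series=[{"x": -0.07,"y": -0.05,"z": 0,"ax": 0,"ay": 0,"az": 0,"grip": 1},{"x": -0.15,"y": -0.1,"z": 0,"ax": 0,"ay": 0,"az": -0.2,"grip": 1},{"x": -0.23,"y": -0.16,"z": 0,"ax": 0,"ay": 0,"az": -0.4,"grip": 1},{"x": -0.307,"y": -0.213,"z": 0,"ax": 0,"ay": 0,"az": -0.53,"grip": 1},{"x": -0.307,"y": -0.213,"z": 0,"ax": 0,"ay": 0,"az": -0.53,"grip": 1},{"x": -0.307,"y": -0.213,"z": 0,"ax": 0,"ay": 0,"az": -0.53,"grip": 1},{"x": -0.307,"y": -0.213,"z": 0,"ax": 0,"ay": 0,"az": -0.53,"grip": 1}])

```text
time: 33.3
tool_pos: [0.4563, -0.0302, 0.1559]
tcp_rot: [-2.722, -1.568, 0.0]
wrist_force: [0.6, -0.6, 0.5]
width: 0.001
grip_force: 0.0
```

```bash
python3 -c "
from m import *
for i in 0,1:
  c=cam('wrist');H,S,V=hsv(c)
  for a,p,mm in blobs((H>15)&(H<32)&(S>120)&(V>90)&(H>17),6,40):
    w=ray(c,*p,.067)[:2]
    if abs(w[0]-.48)<.05 and abs(w[1])<.05: print('w',a,p.round(1),w.round(4),rect(c,mm,.067)[1])
print(proj(c,[.48,0,.068]))
t=cam('top')
H,S,V=hsv(t);u,v=proj(t,[.48,0,.068]).astype(int);print(u,v);print(H[v-6:v+7:2,u-6:u+7:2]);print(S[v-6:v+7:2,u-6:u+7:2])
"; python3 go.py .48 0 .12 60
```

```text
w 656 [262.2 142.8] [0.4734 0.0006] (0.021349115297198296, 0.02189771458506584)
w 654 [261.7 143. ] [0.4735 0.0006] (0.021643932908773422, 0.021744942292571068)
[269.3960111  139.60928281]
252 243
[[18 20 21 20 18 20 20]
 [19 19 19 20 20 21 20]
 [20 21 20 20 20 21 20]
 [18 20 21 20 19 20 19]
 [20 21 22 23 23 23 18]
 [20 20 24 25 24 22 17]
 [37 24 26 25 24 20 34]]
[[ 37  38  37  37  36  37  38]
 [ 39  39  38  36  34  34  35]
 [ 37  36  35  35  40  36  33]
 [ 37  35  37 111 113  52  34]
 [ 36  37 129 148 148 140  43]
 [ 32  44 140 143 141 148  64]
 [ 29  54 132 139 145  70  30]]
t 33.45 pos [ 0.457  -0.0301  0.1564] psi 59.9 q6 0.4 w -0.002
shift [0.0752 0.0097 0.0728] turn [-0.0003 -0.     -0.0024] rows 1.0510474717018674 0.008287446043189635
```

```bash
python3 go.py .473 .0006 .055 60
```

```text
t 33.45 pos [ 0.457  -0.0301  0.1564] psi 59.9 q6 0.4 w -0.002
shift [ 0.0692 -0.003   0.2028] turn [-0.0003 -0.     -0.0024] rows 2.1430144557270054 0.008287446043189635
```

>>> step_arm(series=[{"x": 0.069,"y": -0.003,"z": 0,"ax": 0,"ay": 0,"az": 0,"grip": 1},{"x": 0.069,"y": -0.003,"z": 0.08,"ax": 0,"ay": 0,"az": 0,"grip": 1},{"x": 0.069,"y": -0.003,"z": 0.15,"ax": 0,"ay": 0,"az": 0,"grip": 1},{"x": 0.069,"y": -0.003,"z": 0.2,"ax": 0,"ay": 0,"az": 0,"grip": 1},{"x": 0.069,"y": -0.003,"z": 0.2,"ax": 0,"ay": 0,"az": 0,"grip": 1},{"x": 0.069,"y": -0.003,"z": 0.2,"ax": 0,"ay": 0,"az": 0,"grip": 1}])

```text
time: 34.05
tool_pos: [0.4722, 0.0005, 0.0564]
tcp_rot: [-2.721, -1.569, 0.002]
wrist_force: [-0.0, 0.1, 0.0]
width: -0.001
grip_force: 0.0
```

```bash
python3 go.py .473 .0006 .0275 60
```

```text
t 34.05 pos [0.4722 0.0005 0.0564] psi 59.9 q6 0.47 w -0.001
shift [0.0009 0.0014 0.0578] turn [-0.002   0.001  -0.0023] rows 0.5778211932408771 0.011157408977769226
```

>>> step_arm(series=[{"x": 0.001,"y": 0,"z": 0.03,"ax": 0,"ay": 0,"az": 0,"grip": 1},{"x": 0.001,"y": 0,"z": 0.045,"ax": 0,"ay": 0,"az": 0,"grip": 1},{"x": 0.001,"y": 0,"z": 0.052,"ax": 0,"ay": 0,"az": 0,"grip": 1},{"x": 0.001,"y": 0,"z": 0.058,"ax": 0,"ay": 0,"az": 0,"grip": 1},{"x": 0.001,"y": 0,"z": 0.058,"ax": 0,"ay": 0,"az": 0,"grip": 1}])

```text
time: 34.55
tool_pos: [0.4731, 0.0008, 0.0283]
tcp_rot: [2.721, 1.568, 0.003]
wrist_force: [0.1, 1.2, 1.9]
width: -0.002
grip_force: 1.2
```

>>> step_arm(series=[{"x": 0,"y": 0,"z": 0.004,"ax": 0,"ay": 0,"az": 0,"grip": 1},{"x": 0,"y": 0,"z": 0.008,"ax": 0,"ay": 0,"az": 0,"grip": 1},{"x": 0,"y": 0,"z": 0.008,"ax": 0,"ay": 0,"az": 0,"grip": 1}])

```text
time: 34.85
tool_pos: [0.4731, 0.0007, 0.0246]
tcp_rot: [2.721, 1.568, 0.002]
wrist_force: [0.2, -0.9, 7.4]
width: 0.004
grip_force: 3.5
```

>>> step_arm(series=[{"x": 0,"y": 0,"z": 0.002,"ax": 0,"ay": 0,"az": 0,"grip": 1},{"x": 0,"y": 0,"z": 0.003,"ax": 0,"ay": 0,"az": 0,"grip": 1},{"x": 0,"y": 0,"z": 0.003,"ax": 0,"ay": 0,"az": 0,"grip": 1}])

```text
time: 35.15
tool_pos: [0.4733, 0.0007, 0.0243]
tcp_rot: [2.721, 1.568, 0.002]
wrist_force: [-4.6, 0.0, 16.6]
width: 0.001
grip_force: 8.4
```

Bottomed out (16.6 N). Lift clear and check.

>>> step_arm(series=[{"x": 0,"y": 0,"z": -0.03,"ax": 0,"ay": 0,"az": 0,"grip": 1},{"x": 0,"y": 0,"z": -0.12,"ax": 0,"ay": 0,"az": 0,"grip": 1},{"x": 0,"y": 0,"z": -0.22,"ax": 0,"ay": 0,"az": 0,"grip": 1},{"x": 0,"y": 0,"z": -0.3,"ax": 0,"ay": 0,"az": 0,"grip": 1},{"x": -0.05,"y": 0,"z": -0.3,"ax": 0,"ay": 0,"az": 0,"grip": 1},{"x": -0.05,"y": 0,"z": -0.3,"ax": 0,"ay": 0,"az": 0,"grip": 1},{"x": -0.05,"y": 0,"z": -0.3,"ax": 0,"ay": 0,"az": 0,"grip": 1},{"x": -0.05,"y": 0,"z": -0.3,"ax": 0,"ay": 0,"az": 0,"grip": 1}])

```text
time: 35.95
tool_pos: [0.4587, -0.0204, 0.1706]
tcp_rot: [-2.721, -1.568, 0.003]
wrist_force: [-0.1, -0.4, -0.1]
width: 0.003
grip_force: 0.0
```

```bash
python3 -c "
from m import *
from dial import dial
c=cam('wrist');dial(c,np.array([.6398,.001]))
for n in('top','scene'):
  c=cam(n);H,S,V=hsv(c)
  for a,q,mm in blobs((H>22)&(H<34)&(S>170)&(V>70),5,12): print(n,a,q.round(1),ray(c,*q,.096)[:2].round(4))
print(bot.read_state()['wrist_force'],bot.read_state()['tool_pos'])"
```

```text
dial [ 0.6543 -0.0261] [0.0658 0.104 ]
blue 84 [496.7  54. ] 0.0494 -36.1
red 39 [415.8 104.8] 0.0483 -136.4
ptr 209 [0.0229 0.0033] 8.2 0.0503
stripe 1484 -62.3
top 117 [182.  217.8] [0.551  0.1874]
top 111 [163.1 220.4] [0.5443 0.2381]
top 99 [125.6 227.1] [0.527  0.3391]
scene 97 [397.5 208.5] [0.5343 0.339 ]
scene 96 [355.1 200.4] [0.5524 0.2381]
scene 91 [334.8 195.2] [0.5571 0.1875]
[-0.3520683   0.18306958  0.30692398] [ 0.4589906  -0.02036989  0.17085364]
```

```bash
python3 -c "
from workcell import bot
print(bot.finish_job())"
```

```text
the job is handed in; nothing more can be done
None
```

I handed the job in at about 36 s on the robot's clock, with no verdict returned: stop mark set, all three plates present filed upright in the box, the pointer turned to about 2° off the red mark (limit about 7°), and the bell pressed to its stop; I planned every move clear of the mug, king and rook but did not re-measure them at the end.

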